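Pack the service tool tray and lock it with its retaining comb

ROBOT

A 6-joint arm with a two-finger parallel gripper is mounted at the origin on a cart in front of the work surface, level with it; the furniture and walls round the work are solid. World frame = base frame: x ahead of the robot, y to its left, z up, the work surface at z = 0. Lengths are in mm, angles in rad, forces in N, time in s.
With the tool pointing down it reaches from about 150 to 775 mm from the base axis. Payload 6.1 kg.
Tool frame: the origin (TCP) lies on the front face of the gripper's body, between the roots of the fingers; the fingertips stand 73 mm ahead of it and the grasp point (between the pads) lies 54 mm ahead of it (nose_length is the distance from the TCP to the fingertips, in mm); z points along the fingers, x is the direction in which the jaws open and shut, and the axes are right-handed (so a half turn about z gives the same grasp; the last joint's range is limited). The gripper opens to 85 mm and grips with 20 to 120 N. Pads are 22 mm wide; open, the fingers measure 114 mm over their backs; the gripper's body (76 mm by 85 mm) begins 54 mm behind the grasp point. The pads swing forward as they close: fully open they stand 13 mm farther back than shut.
Start: joints at [1.321, 0.126, -0.04, 1.405, 0, 1.571], TCP at [129.78, 508.69, 303.895] pointing down, gripper open.
Joint ranges: [-2.72, 2.72], [-0.95, 1.95], [-1.27, 1.35], [-1.78, 2.02], [-1.46, 1.47], [-3.14, 3.14]. Speed limits (rad/s): [2.39, 2.39, 3.01, 3.14, 3.14, 3.14].

INTERFACE

Orientations are given as a unit quaternion [x, y, z, w].
In Python, from cell import get_state, get_image, hand_in, spot_in, nose_length gives the robot as it stands.
- The arm moves only by the tool send_rows, never from a script. Its argument "series" is text: rows parted by semicolons, each of 7 numbers parted by spaces: the finger opening in mm, from 0 to 85.4, then the shift along the world's x, y, z in units of 30 mm (1.0 is 30 mm), then the turn, a rotation vector about the world's x, y, z in rad. In form: gripper x y z wx wy wz; .... A call has 1 to 12 rows; each row shifts and turns the commanded pose from where the row before left it; what a row does not reach is not made up. A row lasts 1/12 s, in which the tool goes at most 41.7 mm and 7.16 degrees, less where a joint would pass 70% of its speed; a pose out of reach is approached as far as the arm can. A call is refused whole if a number of a shift passes 1 or a number of a turn 0.125, either way. A call with a gripper value outside its range is refused whole. The fingers move at their own pace and stop on an object; the grip force is fixed at half the most. Time passes only in rows, so rows that do not move let the fingers close. It gives the time, the measured TCP pose, the force and the opening at its end, in the units of the state.
- get_state(): the state, without advancing time (a new reading comes with each control period).
- get_image(name): name is "scene" or "top" or "wrist"; returns a dict with "color" (384x512x3 uint8, blue, green, red), "vertical_fov" (degrees; the focal length in pixels is half the picture's height over the tangent of half this angle, whatever the lens; pixels are square), "cx", "cy" (the principal point, pixels), "R" (3x3) and "t" (3): a world point X has camera coordinates R X + t. Camera axes: x right, y down, z forward; pixel columns grow to the right and rows downward; lengths in mm; the calibration is good to about 2 mm. A picture is of the moment at which its call begins. There is no depth.
- hand_in(): hands the job in, once; it reports no verdict.
Trained networks look in a picture, given as the dict that the camera call returned (one of the last four; its "shot" number tells which), for a name from the list of things; names that differ only in an ending like _2 or _b are one class to them, and where a whole thing is asked for, a point or a joint stands for the part that bears it (a point fixed in the world has none). Each returns a list of dicts, best first, with "score" (0 to 1); they miss things now and then, are a little off and sometimes report something else, mostly with a low value. They report only what shows in the picture. A call takes as long as a camera call.
- spot_in(picture, thing): "centre" ([x, y, z] in mm, in world coordinates, good to about 4 mm: the middle of the surface that is visible of it).
The state is a dict: "time_s": time; "qpos": joint angles; "joint_velocities": joint speeds; "joint_torque": joint torques, N m; "eef_pos": TCP position; "tcp_rot": TCP orientation; "wrist_force": force on the tool from outside, world axes, zero at the start; "torque": the same for the moment, N m; "gripper_width": finger opening in mm.
Only numpy, scipy, OpenCV 4.12 (cv2) and the standard library are available. Lean on these libraries where they do the work, as an engineer would, in place of code of your own. Each camera call takes 0.05 s, during which the arm holds its last target.

TASK

Pack the service tray: lay the red screwdriver, the pliers and the larger spanner each flat in the foam cut-out of its own shape, with the blade, the jaws and the open-ended jaw pointing to the end of the tray with the metal fins. Only when all three lie in place, drop the orange retaining comb over them so that its fins slide all the way down between the tray's metal fins and its bar spans all three tools. The yellow screwdriver and the small spanner do not belong to this tray: leave them lying where they are.

Things in the scene. Friction and masses are not known exactly. Their poses are not given: they have to be found in the camera images.
- tool_tray: Fixed tray, plywood base x -182 to +82 mm, 294 mm wide, lanes at y = -86, 0, +86 mm. Origin: on the bench under the middle of a row of upright aluminium fins 50 mm high, 40 mm long in x, 4 mm thick: a pair on each lane edge (y = -129, -43, +43, +129 mm) with a 14 mm wide slot between the two. x along the lanes, away from the robot; z up.
- retaining_comb: Loose orange bar 282 (y) x 34 (x) x 7 mm on four down-pointing fins at y = -129, -43, +43, +129 mm, 6 mm thick, 34 mm long in x, 36 mm deep; black square grip 34 x 34 mm on its middle, 43 to 71 mm up. Stands on the fins. Origin: middle, at the fins' lower edges; z up. Seated, the bar rests on the tray's fins, origin 14 mm above the tray's origin; either way round.
- red_screwdriver: Loose flat screwdriver with red handle, 224 mm, 0.11 kg. Origin: mid-length, on its underside; y along it: handle (31 mm wide, 35 mm high, axis 17 mm up) from y = +7 to +111 mm, thin blade to -112 mm.
- pliers: Loose pliers with red grips, 174 mm, 0.19 kg, rigid, 12 to 14 mm high. Origin: mid-length, on its underside; y along it: grips to +87 mm (about 52 mm wide over both at y = +10 mm, 58 mm at +30 mm), jaws (24 mm wide) to -87 mm.
- large_spanner: Larger steel combination spanner, loose, 219 mm, 0.10 kg, 7 mm thick, shank 14 mm wide from y = -74 to +72 mm. Origin: mid-length, on its underside; y along it: ring end (30 mm wide) at +95 mm, open jaw (36 mm wide) at -95 mm.
- screwdriver_insert: Charcoal foam insert, fixed in one tray lane, 244 mm long, 9 mm deep cut-out with pale floor and dark tool shape: 50 mm wide at the handle, 30 mm at the blade. Origin: on the cut-out's floor, 30 mm above the bench, where the tool's origin belongs; x to the fin end (the tool's -y points there). Over the full width x = -76 to +16 mm is an open finger channel, its floor 11 mm above the bench.
- pliers_insert: Charcoal foam insert, fixed in one tray lane, 244 mm long, 9 mm deep cut-out with pale floor and dark tool shape: 74 mm wide at the grips, 50 mm at the jaws. Origin: on the cut-out's floor, 30 mm above the bench, where the tool's origin belongs; x to the fin end (the tool's -y points there). Over the full width x = -76 to +16 mm is an open finger channel, its floor 11 mm above the bench.
- spanner_insert: Charcoal foam insert, fixed in one tray lane, 244 mm long, 9 mm deep cut-out with pale floor and dark tool shape: 46 mm wide at the ring, 32 mm shank, 52 mm open jaw. Origin: on the cut-out's floor, 30 mm above the bench, where the tool's origin belongs; x to the fin end (the tool's -y points there). Over the full width x = -76 to +16 mm is an open finger channel, its floor 11 mm above the bench.
- yellow_screwdriver: Loose flat screwdriver with yellow handle, 254 mm long, 35 mm high. Not for this tray. Origin: mid-length, on its underside; y along it: handle at +y.
- small_spanner: Smaller steel combination spanner, loose, 172 mm long, 5 mm thick. Not for this tray. Origin: mid-length, on its underside; y along it: open jaw at -y.

How it is judged:
By the outcome, as a careful person would: the job done as asked, in the order asked, and still so for the second after the job is handed in, with the robot touching nothing.
It also fails if it takes over 128 s, if anything falls off the work surface, if the arm or the gripper's body presses on something with over 40 N, if the wrist force passes 120 N, or if a joint passes its speed limit or range.

## Working session

There is one attempt and no reset: what is moved stays moved. The work goes in short steps, Python scripts to look and compute and a tool call to move; the robot and the scene stay as the last step left them, time stands still between calls to the robot, and variables do not carry over. Pictures are saved under pics/ and viewed, and the job is handed in when it is done.

Besides the shell and the picture viewer there is one more tool, called after "Emit:" as name(argument=value, ...) on one line, values as JSON. send_rows: Moves the arm, as the interface text tells. Its arguments: {"type":"object","properties":{"series":{"type":"string"}},"required":["series"]}

```bash
mkdir -p pics; ls; cat > h.py <<'E'
import numpy as np, cv2
from cell import *
def shot(name,fn):
    p=get_image(name); cv2.imwrite('pics/'+fn+'.png',p['color']); return p
def foc(p): return p['color'].shape[0]/2/np.tan(np.radians(p['vertical_fov'])/2)
def proj(p,X):
    c=np.array(p['R'])@np.array(X,float)+np.array(p['t']); f=foc(p); return np.array([p['cx']+f*c[0]/c[2],p['cy']+f*c[1]/c[2]])
def unproj(p,u,v,z):
    R=np.array(p['R']);t=np.array(p['t']);f=foc(p)
    d=R.T@np.array([(u-p['cx'])/f,(v-p['cy'])/f,1]);o=-R.T@t
    return o+d*(z-o[2])/d[2]
E
python3 - <<'E'
from h import *
s=get_state(); print(s)
p=shot('top','top0')
for n in 'tool_tray retaining_comb red_screwdriver pliers large_spanner screwdriver_insert pliers_insert spanner_insert yellow_screwdriver small_spanner'.split():
    r=spot_in(p,n); print(n,[(np.round(a['centre']),round(a['score'],2)) for a in r][:3])
q=shot('scene','scene0'); print(p['vertical_fov'],-np.array(p['R']).T@p['t'],q['vertical_fov'],-np.array(q['R']).T@q['t'],nose_length)
E
```

```text
pics
{'time_s': 0.0, 'qpos': array([ 1.32101965e+00,  1.26347912e-01, -4.06234527e-02,  1.40541906e+00,
       -7.38806760e-06,  1.57078509e+00]), 'joint_velocities': array([-1.73787889e-03, -5.79807361e-04, -1.07885901e-04,  8.01269133e-04,
       -2.91764202e-05,  5.39954517e-05]), 'joint_torque': array([ 3.27211028e-04, -4.35909534e+01,  3.52926278e+01,  1.73748715e-02,
        4.10612404e-05, -4.97297520e-06]), 'eef_pos': array([129.69832687, 508.40677866, 303.13815662]), 'tcp_rot': array([ 7.89675845e-01,  6.13523777e-01, -6.27147580e-04,  4.91917063e-04]), 'wrist_force': array([0.15852347, 0.10282362, 0.39101567]), 'torque': array([ 0.04527091, -0.04936931,  0.03082265]), 'gripper_width': 85.17599313665063}
tool_tray [(array([ 566., -189.,    7.]), 0.66)]
retaining_comb [(array([635., 139.,  42.]), 0.9), (array([399., 117.,  28.]), 0.31)]
red_screwdriver [(array([420., 212.,  25.]), 0.93)]
pliers []
large_spanner [(array([448., 384.,   4.]), 0.79)]
screwdriver_insert [(array([ 519., -306.,   28.]), 0.6), (array([ 564., -185.,    9.]), 0.49), (array([418., 215.,  24.]), 0.29)]
pliers_insert [(array([ 525., -219.,   31.]), 0.77)]
spanner_insert [(array([ 528., -135.,   33.]), 0.95)]
yellow_screwdriver []
small_spanner [(array([466., 486.,   6.]), 0.74), (array([ 517., -307.,   27.]), 0.56), (array([636., 142.,  46.]), 0.26)]
52.36319324308681 [ 409.83310741   92.33785832 1132.98213728] 45.828032113410096 [-266.02202803 -619.26665543  763.27698768] 72.6
```

View pics/top0.png

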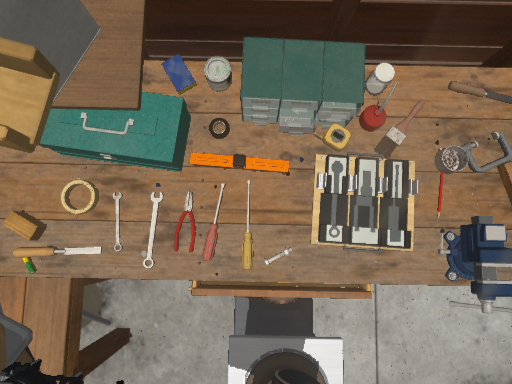

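View pics/scene0.png

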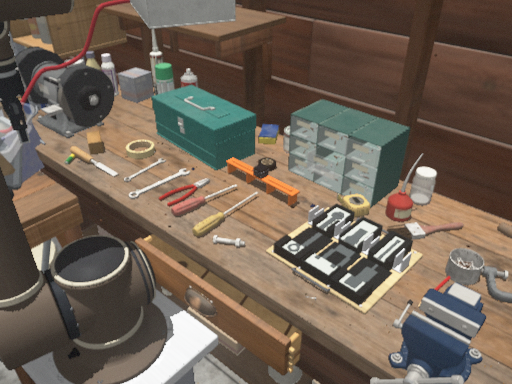

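The top view shows, from left to right: small spanner (117,222), large spanner (153,230), pliers (187,222), red screwdriver (214,222), yellow screwdriver (248,225), comb (240,162) and tray (365,200). I'll enlarge the parts I need.

```bash
python3 - <<'E'
from h import *
im=cv2.imread('pics/top0.png')
cv2.imwrite('pics/c1.png',cv2.resize(im[175:280,100:265],None,fx=4.8,fy=4.8,interpolation=cv2.INTER_CUBIC))
cv2.imwrite('pics/c2.png',cv2.resize(im[145:255,300:430],None,fx=5,fy=5,interpolation=cv2.INTER_CUBIC))
cv2.imwrite('pics/c3.png',cv2.resize(im[145:180,180:300],None,fx=6,fy=6,interpolation=cv2.INTER_CUBIC))
p=get_image('top')
# tray edges
for uv in [(317,154),(414,160),(410,249),(313,242)]: print(unproj(p,*uv,10))
E
```

```text
[672.97619312 -86.12458344  10.        ]
[ 660.7149539  -370.88015849   10.        ]
[ 401.88550198 -350.49890724   10.        ]
[416.22196479 -74.33388247  10.        ]
```

View pics/c1.png

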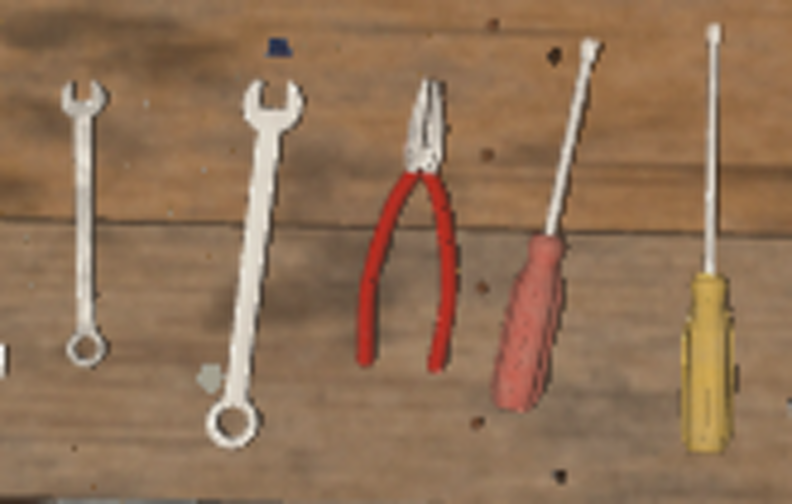

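View pics/c2.png

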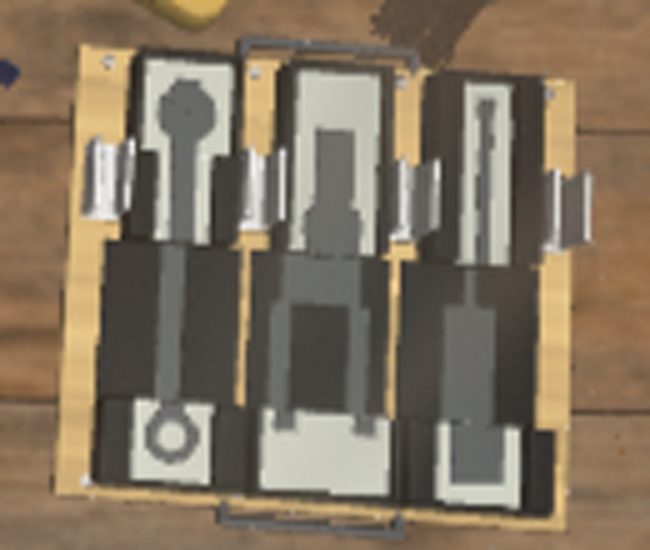

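View pics/c3.png

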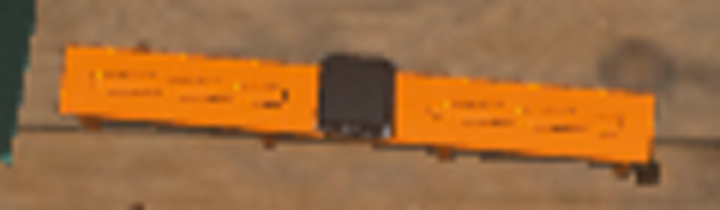

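```bash
cat > fit.py <<'E'
from h import *
from scipy.optimize import least_squares
def fit(p,pts,uv,x0):
    pts=np.array(pts,float);uv=np.array(uv,float)
    def res(q):
        c,s=np.cos(q[2]),np.sin(q[2])
        return np.concatenate([proj(p,[q[0]+c*a[0]-s*a[1],q[1]+s*a[0]+c*a[1],a[2]])-b for a,b in zip(pts,uv)])
    r=least_squares(res,x0); return r.x, np.round(r.fun.reshape(-1,2),1)
E
python3 - <<'E'
from fit import *
p=get_image('top')
A=lambda L,f,o:[(a/f+o[0],b/f+o[1]) for a,b in L]
# pixel centre offset for cv2.resize ignored here -> apply
def C(L,f,o): return [((a+.5)/f-.5+o[0],(b+.5)/f-.5+o[1]) for a,b in L]
print('tray',fit(p,[(82,147,10),(82,-147,10),(-182,-147,10),(-182,147,10)],C([(83,45),(576,80),(562,530),(55,492)],5,(300,145)),[590,-215,0]))
# tools: local y along tool
h=-np.pi/2+np.pi
def tool(n,pts,uv,x0):
    x,r=fit(p,pts,C(uv,4.8,(100,175)),x0); print(n,x[:2],'-y dir angle deg',np.degrees(x[2]-np.pi/2),r.tolist())
tool('sp',[(0,95,7),(0,109,7),(0,-74,7),(0,72,7)],[(232,422),(230,448),(267,134),(236,398)],[450,380,np.pi/2])
tool('pl',[(0,-87,10),(27,87,8),(-27,87,8)],[(432,78),(364,367),(436,373)],[450,300,np.pi/2])
tool('pl2',[(0,-87,10),(-27,87,8),(27,87,8)],[(432,78),(364,367),(436,373)],[450,300,np.pi/2])
tool('rs',[(0,-112,17),(0,7,17),(0,111,17)],[(591,40),(549,237),(512,408)],[450,240,np.pi/2])
c=C([(65,46),(655,95),(652,163),(60,112)],6,(180,145))
print('comb',fit(p,[(17,141,43),(17,-141,43),(-17,-141,43),(-17,141,43)],c,[630,140,0]))
E
```

```text
tray (array([ 5.85995521e+02, -2.22981629e+02, -5.80291519e-02]), array([[-0.9, -0.8],
       [ 0.4, -0.1],
       [ 1.1,  0.6],
       [-0.6,  0.1]]))
sp [442.19529604 387.10095813] -y dir angle deg -3.7343181484384944 [[0.1, 0.7], [-0.1, 0.3], [-0.1, 1.6], [0.2, -2.5]]
pl [468.77407582 289.54717974] -y dir angle deg -3.9186138567661764 [[-0.0, 0.2], [-1.9, -0.3], [1.9, 0.1]]
pl2 [468.85937451 289.44501646] -y dir angle deg -4.1296324258319785 [[0.1, 0.2], [16.9, 1.3], [-17.0, -1.7]]
rs [469.65240323 207.58903761] -y dir angle deg -10.235666593784368 [[-0.0, 0.2], [0.0, -0.4], [-0.0, 0.3]]
comb (array([ 6.37822970e+02,  1.40489717e+02, -6.54270722e-02]), array([[ 0.1, -0.3],
       [ 0.3, -0.2],
       [-0.1,  0.2],
       [-0.4,  0.3]]))
```

Emit:
send_rows(series="50 0.8 -0.55 0 0 0 0.015;50 0.8 -0.55 0 0 0 0.015;50 0.8 -0.55 0 0 0 0.015;50 0.8 -0.55 0 0 0 0.015;50 0.8 -0.55 0 0 0 0.015;50 0.8 -0.55 0 0 0 0.015;50 0.8 -0.55 0 0 0 0.015;50 0.8 -0.55 0 0 0 0.015;50 0.8 -0.55 0 0 0 0.015;50 0.8 -0.55 0 0 0 0.015;50 0.8 -0.55 0 0 0 0.015;50 0.8 -0.55 0 0 0 0.015")

```text
time_s: 1.7
eef_pos: [418.8, 309.7, 304.0]
tcp_rot: [0.731, 0.682, 0.0, -0.0]
wrist_force: [-0.3, 0.5, 0.6]
gripper_width: 50.0
```

```bash
python3 - <<'E'
from h import *
import json
s=get_state(); print(s['eef_pos'],s['tcp_rot'],s['gripper_width'],nose_length)
p=shot('wrist','w1'); print(p['vertical_fov'],-np.array(p['R']).T@p['t'],np.array(p['R']).round(3).tolist())
for n in 'red_screwdriver pliers large_spanner yellow_screwdriver small_spanner'.split():
    r=spot_in(p,n); print(n,[(np.round(a['centre']),round(a['score'],2)) for a in r][:3])
E
```

```text
[418.84012681 309.65367457 304.01206355] [ 7.31141003e-01  6.82226363e-01  1.49586148e-04 -7.70961194e-06] 49.9759570245174 72.6
62.61544512185644 [340.8496123  314.93549624 373.78718543] [[0.069, 0.998, -0.0], [0.95, -0.066, 0.304], [0.303, -0.021, -0.953]]
red_screwdriver [(array([408., 223.,  27.]), 0.88), (array([390., 121.,  26.]), 0.58), (array([458., 288.,  10.]), 0.4)]
pliers [(array([456., 286.,  10.]), 0.68)]
large_spanner [(array([426., 384.,   6.]), 0.87)]
yellow_screwdriver [(array([392., 119.,  21.]), 0.62)]
small_spanner [(array([458., 489.,   6.]), 0.81)]
```

View pics/w1.png

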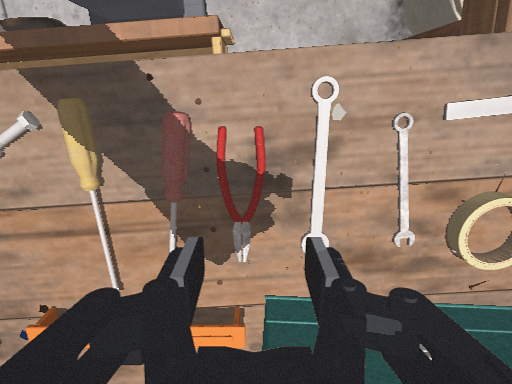

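The wrist view shows the spanner with its ring at (325,90), the pliers grips at (223,127) and (260,127) with the tip at (243,262), and the red handle from (178,112) to (174,203). I'll fit poses from this view and compare them with the top-camera ones.

```bash
python3 - <<'E'
from fit import *
im=cv2.imread('pics/w1.png')
cv2.imwrite('pics/w1c.png',cv2.resize(im[65:270,155:345],None,fx=4,fy=4,interpolation=cv2.INTER_CUBIC)[:600*2][:, :760])
p=get_image('wrist')
def tool(n,pts,uv,x0):
    x,r=fit(p,pts,uv,x0); print(n,x[:2],np.degrees(x[2]-np.pi/2),r.tolist())
tool('sp',[(0,95,7),(0,72,7),(0,-74,7)],[(325,90),(324,105),(316,232)],[450,380,np.pi/2])
tool('pl',[(0,-87,8),(27,87,10),(-27,87,10)],[(243,262),(260,127),(223,127)],[450,300,np.pi/2])
tool('rs',[(0,7,17),(0,111,17)],[(174,203),(178,112)],[450,240,np.pi/2])
b=get_image('top')
for X in [(585.9,-223,10),(442,387,7),(410,310,10)]: print(proj(p,X),proj(b,X))
E
```

```text
sp [438.73605461 387.98318903] -4.002957988904963 [[0.2, -1.7], [-0.2, 4.7], [0.0, -3.8]]
pl [466.4244215  292.82029836] -4.034386924907928 [[0.0, -0.4], [5.2, 0.3], [-5.2, 0.3]]
rs [467.86550766 210.19105563] -10.609101260021525 [[0.2, -1.5], [-0.1, 1.2]]
[-125.87568435  306.10443798] [364.07614254 184.20404028]
[318.93222273 174.3291442 ] [152.0489072  229.75611152]
[253.0634351  152.92889258] [178.16656759 241.53157764]
```

View pics/w1c.png

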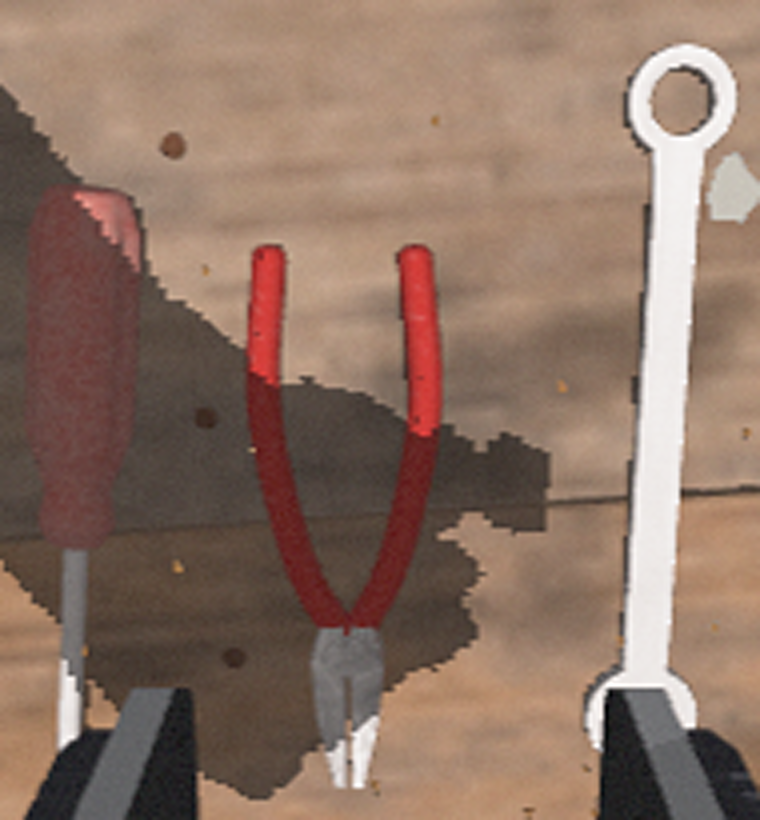

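Emit:
send_rows(series="50 0.08 0.43 -0.4 0 0 0;50 0.08 0.43 -0.4 0 0 0;50 0.08 0.43 -0.4 0 0 0;50 0.08 0.44 -0.4 0 0 0;50 0.08 0.44 -0.4 0 0 0;50 0.08 0.44 -0.4 0 0 0;50 0.08 0 -0.8 0 0 0;50 0 0 -0.8 0 0 0;50 0 0 -0.8 0 0 0;50 0 0 -0.8 0 0 0;50 0 0 -0.8 0 0 0;50 0 0 -0.8 0 0 0")

```text
time_s: 3.1
eef_pos: [434.3, 389.7, 85.6]
tcp_rot: [0.731, 0.682, -0.0, -0.0]
wrist_force: [0.5, 0.3, -0.5]
gripper_width: 49.7
```

```bash
python3 - <<'E'
from h import *
s=get_state(); print(s['eef_pos'],s['wrist_force'])
p=shot('wrist','w2')
E
```

```text
[434.33521934 389.65818593  85.63551058] [ 0.52822219  0.25247108 -0.53747482]
```

View pics/w2.png

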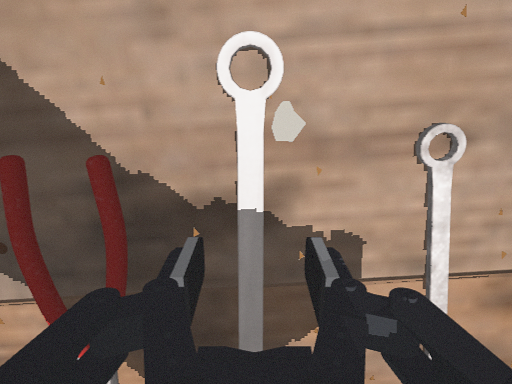

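The spanner lies straight between the fingers, with the shank at column 250 and the finger middle at 255. I'll go down the rest and close.

```bash
python3 - <<'E'
from h import *
p=get_image('wrist')
r=unproj(p,250,66,7); print(r, r+95*np.array([np.cos(np.radians(-4)),np.sin(np.radians(-4)),0]))
E
```

```text
[344.68044586 391.77502969   7.        ] [439.44903063 385.14816468   7.        ]
```

Emit:
send_rows(series="50 0 -0.03 -0.18 0 0 0;50 0 -0.03 -0.17 0 0 0;10 0 0 0 0 0 0;0 0 0 0 0 0 0;0 0 0 0 0 0 0;0 0 0 0 0 0 0;0 0 0 0 0 0 0;0 0 0 0 0 0 0")

```text
time_s: 3.87
eef_pos: [435.1, 387.6, 78.7]
tcp_rot: [0.731, 0.682, 0.001, 0.0]
wrist_force: [-1.3, -1.2, 6.2]
gripper_width: 9.3
```

Emit:
send_rows(series="0 0 0 0 0 0 0;0 0 0 0 0 0 0;0 0 0 0 0 0 0")

```text
time_s: 4.12
eef_pos: [435.1, 387.6, 78.6]
tcp_rot: [0.731, 0.682, 0.001, 0.0]
wrist_force: [-0.4, 0.1, 6.0]
gripper_width: 9.3
```

```bash
python3 - <<'E'
from h import *
p=shot('wrist','w3')
E
```

```text
(no output)
```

View pics/w3.png

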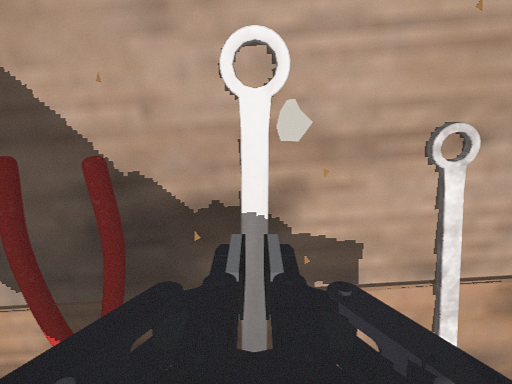

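The fingers stand on both sides of the shank. Next I'll lift and check the hold.

Emit:
send_rows(series="0 0 0 0.1 0 0 0;0 0 0 0.2 0 0 0;0 0 0 0.5 0 0 0;0 0 0 0.8 0 0 0;0 0 0 0.8 0 0 0;0 0 0 0.8 0 0 0")

```text
time_s: 4.67
eef_pos: [434.2, 386.9, 174.3]
tcp_rot: [0.731, 0.682, -0.001, -0.0]
wrist_force: [1.3, 0.8, -0.9]
gripper_width: 8.8
```

```bash
python3 - <<'E'
from h import *
p=shot('wrist','w4')
p=shot('scene','s4')
E
```

```text
(no output)
```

View pics/w4.png

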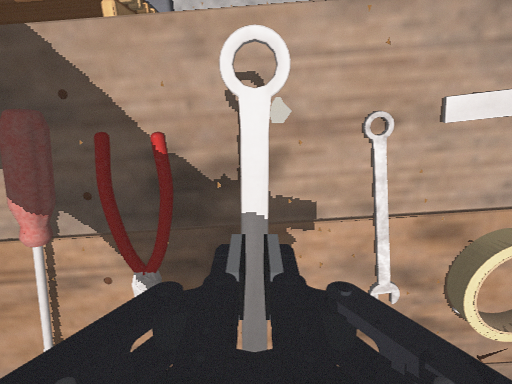

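View pics/s4.png

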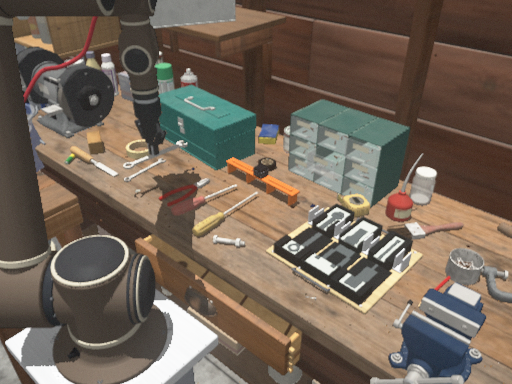

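Emit:
send_rows(series="0 0 -0.4 0.5 0 0 0;0 0.1 -0.9 0.5 0 0 0;0 0.2 -0.9 0 0 0 0;0 0.2 -0.9 0 0 0 0;0 0.2 -0.9 0 0 0 0;0 0.2 -0.9 0 0 0 0;0 0.2 -0.9 0 0 0 0;0 0.2 -0.9 0 0 0 0;0 0.2 -0.9 0 0 0 0;0 0.2 -0.9 0 0 0 0;0 0.2 -0.9 0 0 0 0;0 0.2 -0.9 0 0 0 0")

```text
time_s: 5.77
eef_pos: [497.2, 76.8, 202.7]
tcp_rot: [0.731, 0.682, -0.0, -0.0]
wrist_force: [-0.1, -0.0, -0.7]
gripper_width: 8.7
```

Emit:
send_rows(series="0 0.15 -0.9 0 0 0 0;0 0.15 -0.9 0 0 0 0;0 0.15 -0.9 0 0 0 0;0 0.15 -0.9 0 0 0 0;0 0.15 -0.9 0 0 0 0;0 0.15 -0.9 0 0 0 0;0 0.15 -0.9 0 0 0 0;0 0 -0.4 0 0 0 0;0 0 0 0 0 0 0;0 0 0 0 0 0 0")

```text
time_s: 6.6
eef_pos: [528.6, -122.9, 202.7]
tcp_rot: [0.732, 0.682, -0.0, -0.001]
wrist_force: [-0.1, 1.0, -1.1]
gripper_width: 9.2
```

```bash
python3 - <<'E'
from h import *
s=get_state(); print(s['eef_pos'],s['tcp_rot'])
p=shot('wrist','w5'); shot('top','t5')
for n in 'tool_tray spanner_insert pliers_insert screwdriver_insert large_spanner'.split():
    print(n,[(np.round(a['centre']),round(a['score'],2)) for a in spot_in(p,n)][:3])
E
```

```text
[ 528.58682479 -122.9358099   202.68911732] [ 7.31811050e-01  6.81507120e-01 -2.01636727e-04 -7.69120748e-04]
tool_tray [(array([ 534., -174.,    6.]), 0.58)]
spanner_insert [(array([ 478., -150.,   33.]), 0.83)]
pliers_insert [(array([ 488., -222.,   31.]), 0.97)]
screwdriver_insert [(array([ 524., -300.,   33.]), 0.55)]
large_spanner [(array([ 478., -123.,  132.]), 0.87)]
```

View pics/w5.png

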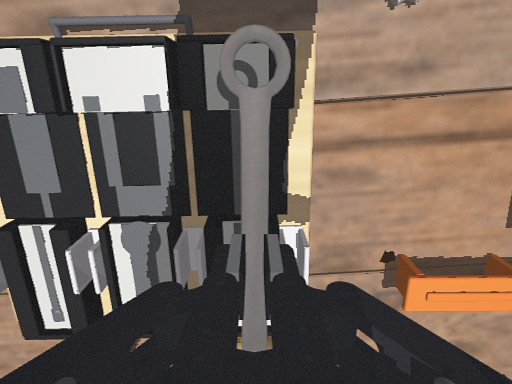

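View pics/t5.png

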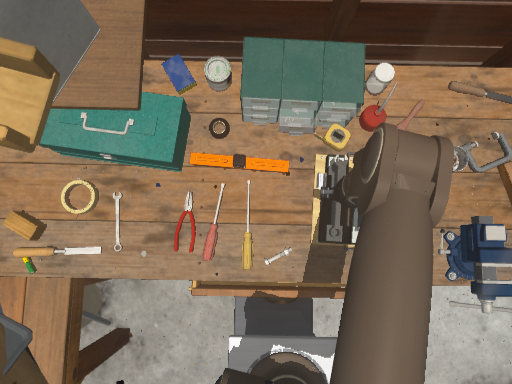

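```bash
python3 - <<'E'
from h import *
im=cv2.imread('pics/w5.png')
cv2.imwrite('pics/w5c.png',cv2.resize(im[10:235,0:330],None,fx=2.4,fy=2.4,interpolation=cv2.INTER_CUBIC))
p=get_image('wrist')
a=np.radians(-3.32);c,s=np.cos(a),np.sin(a)
def T(x,y,z,o=(586,-223)): return (o[0]+c*x-s*y,o[1]+s*x+c*y,z)
v=im.copy()
def line(pts,col):
    q=np.array([proj(p,T(*t)) for t in pts]); cv2.polylines(v,[np.int32(q*8)],False,col,1,cv2.LINE_AA,3)
for ly in (-86,0,86):
    for x in (-49-76,-49+16,-49-122,-49+122): line([(x,ly-43,39),(x,ly+43,39)],(0,255,255))
    for y in (-41,41): line([(-171,ly+y,39),(-125,ly+y,39)],(0,255,255))
for w,ly in ((46,86),(74,0),(50,-86)):
    for y in (-w/2,w/2): line([(-171,ly+y,39),(-125,ly+y,39)],(0,0,255))
for ly in (-129,-43,43,129):
    for y in (-11,-7,7,11): line([(-20,ly+y,50),(20,ly+y,50)],(255,0,255))
line([(82,147,10),(82,-147,10),(-182,-147,10),(-182,147,10),(82,147,10)],(0,255,0))
cv2.imwrite('pics/w5o.png',cv2.resize(v[10:330,0:330],None,fx=1.8,fy=1.8,interpolation=cv2.INTER_CUBIC))
E
```

```text
(no output)
```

View pics/w5c.png

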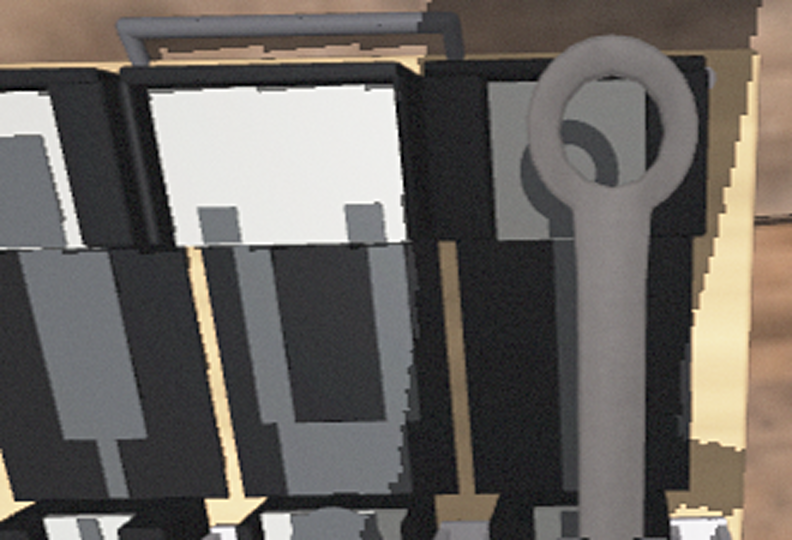

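View pics/w5o.png

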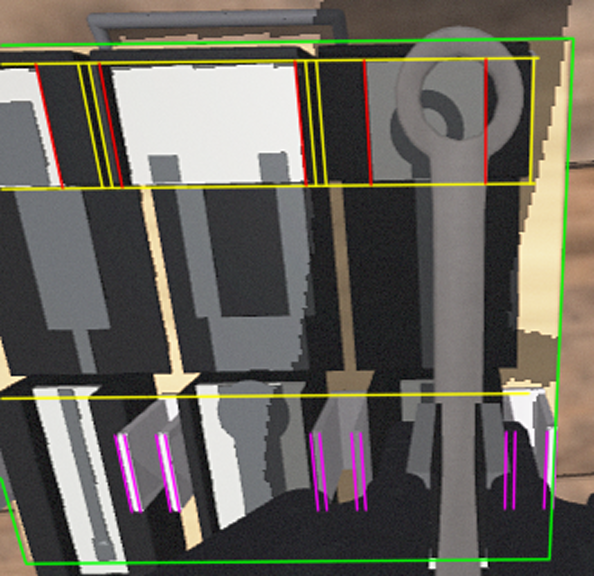

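```bash
python3 - <<'E'
from fit import *
p=get_image('top')
def C(L,f=5,o=(300,145)): return [((a+.5)/f-.5+o[0],(b+.5)/f-.5+o[1]) for a,b in L]
a=np.radians(-3.32)
def ins(n,pts,uv):
    x,r=fit(p,pts,C(uv),[540,-200,0]); 
    d=np.array([[np.cos(a),np.sin(a)],[-np.sin(a),np.cos(a)]])@(x[:2]-[586,-223])
    print(n,x[:2],np.degrees(x[2]),'in tray',d,r.tolist())
ins('sp',[(-95,0,30),(-16,0,30)],[(172,437),(182,243)]) 
ins('sp2',[(-95,0,30),(95,0,30)],[(172,437),(187,112)])
ins('pl',[(-87,27,30),(-87,-27,30),(87,0,30)],[(285,430),(364,434),(336,129)])
ins('sd',[(-111,0,30),(112,0,30)],[(477,483),(487,98)])
q=get_image('wrist')
f=2.4
def D(u,v): return ((u+.5)/f-.5,(v+.5)/f-.5+10)
print('wrist pl grip ends',unproj(q,*D(218,207),30),unproj(q,*D(364,204),30))
print('sd end',unproj(q,*D(15,135),30), 'channel near edge pl',unproj(q,*D(290,245),39), 'ring centre of held',unproj(q,254,63,202.7-78.6+7))
E
```

```text
sp [ 555.28732522 -136.48793278] -2.9422879106479254 in tray [-35.67125954  84.58822264] [[0.4, -5.4], [-0.4, 5.5]]
sp2 [ 538.27638893 -135.40545923] -3.101222155844477 in tray [-52.71633449  84.68373342] [[-0.0, 0.6], [0.0, -0.6]]
pl [ 536.40384308 -221.01708711] -3.093537138541007 in tray [-49.62775327  -0.89265306] [[-1.7, -0.3], [1.7, 0.3], [-0.1, -0.1]]
sd [ 532.45308774 -307.22067512] -3.145413654084259 in tray [-48.57961172 -87.18036049] [[-0.0, 0.4], [0.0, -0.5]]
wrist pl grip ends [ 447.7207593 -238.0198942   30.       ] [ 449.93780232 -193.01554134   30.        ]
sd end [ 423.11780249 -294.04460992   30.        ] channel near edge pl [ 460.15838065 -214.39928604   39.        ] ring centre of held [ 440.77678358 -116.37284427  131.1       ]
```

Emit:
send_rows(series="0 0.1 -0.18 0 0 0 0.008;0 0.1 -0.18 -0.2 0 0 0.007;0 0 0 -0.5 0 0 0;0 0 0 -0.5 0 0 0;0 0 0 -0.5 0 0 0;0 0 0 -0.3 0 0 0;0 0 0 0 0 0 0;0 0 0 0 0 0 0")

```text
time_s: 7.77
eef_pos: [534.9, -133.9, 143.0]
tcp_rot: [0.726, 0.687, -0.0, -0.0]
wrist_force: [-0.2, 0.5, -0.5]
gripper_width: 8.7
```

```bash
python3 - <<'E'
from h import *
s=get_state(); print(s['eef_pos'],s['tcp_rot'],s['wrist_force'])
p=shot('wrist','w6')
E
```

```text
[ 534.94058135 -133.85246137  142.95896061] [ 7.26252532e-01  6.87427763e-01 -3.32338687e-04 -4.69279966e-04] [-0.15839559  0.45502613 -0.49126616]
```

View pics/w6.png

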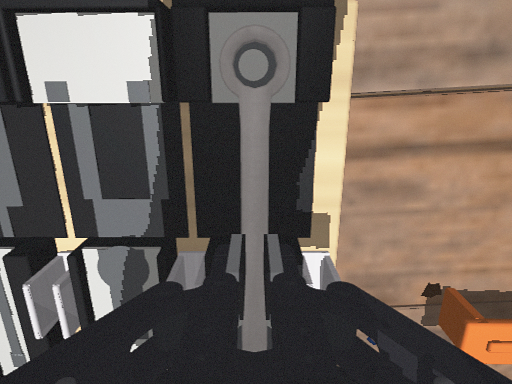

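The ring at (254,63) is centred over its cut-out, so I'll lower it and release.

Emit:
send_rows(series="0 0 0 -0.4 0 0 0;0 0 0 -0.4 0 0 0;0 0 0 -0.2 0 0 0;0 0 0 -0.12 0 0 0;0 0 0 0 0 0 0;0 0 0 0 0 0 0")

```text
time_s: 8.32
eef_pos: [535.4, -133.7, 110.4]
tcp_rot: [0.726, 0.687, 0.0, 0.0]
wrist_force: [-0.2, 0.1, -0.6]
gripper_width: 8.9
```

Emit:
send_rows(series="20 0 0 0 0 0 0;40 0 0 0 0 0 0;40 0 0 0 0 0 0;40 0 0 0 0 0 0;40 0 0 0.3 0 0 0;40 0 0 0.6 0 0 0;40 0 0 0.8 0 0 0;40 0 0 0.8 0 0 0;40 0 0 0.8 0 0 0;40 0 0 0 0 0 0")

```text
time_s: 9.15
eef_pos: [536.9, -134.1, 214.8]
tcp_rot: [0.726, 0.687, 0.002, 0.003]
wrist_force: [0.8, -1.1, 0.2]
gripper_width: 40.1
```

```bash
python3 - <<'E'
from h import *
p=shot('wrist','w7')
E
```

```text
(no output)
```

View pics/w7.png

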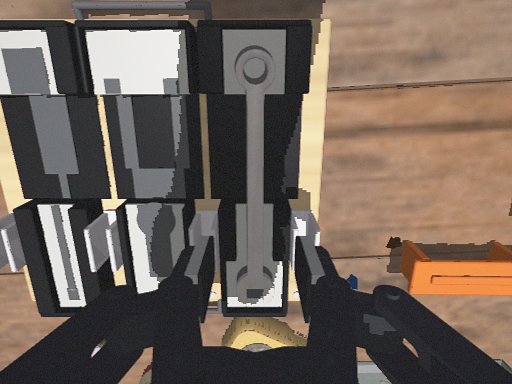

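The spanner lies in its cut-out, with its ring at (255,68) and jaw at (255,280). The pliers are next.

Emit:
send_rows(series="60 -0.1 0.5 0 0 0 0;60 -0.2 0.9 0 0 0 0;60 -0.2 0.9 0 0 0 0;60 -0.2 0.9 0 0 0 0;60 -0.2 0.9 0 0 0 0;60 -0.2 0.9 0 0 0 0;60 -0.2 0.9 0 0 0 0;60 -0.2 0.9 0 0 0 0;60 -0.2 0.9 0 0 0 0;60 -0.2 0.9 0 0 0 0;60 -0.2 0.9 0 0 0 0;60 -0.2 0.9 0 0 0 0")

```text
time_s: 10.2
eef_pos: [465.2, 179.5, 208.2]
tcp_rot: [0.726, 0.687, -0.0, -0.0]
wrist_force: [0.5, 0.4, 0.9]
gripper_width: 60.4
```

Emit:
send_rows(series="85 -0.2 0.9 0 0 0 -0.007;85 -0.2 0.9 0 0 0 -0.007;85 -0.2 0.9 0 0 0 0;85 -0.2 0.9 0 0 0 0;85 -0.2 0.35 -0.2 0 0 0;85 0 0 -0.6 0 0 0;85 0 0 -0.6 0 0 0;85 0 0 -0.6 0 0 0;85 0 0 -0.4 0 0 0;85 0 0 0 0 0 0")

```text
time_s: 11.03
eef_pos: [434.2, 295.3, 133.3]
tcp_rot: [0.731, 0.682, -0.003, -0.0]
wrist_force: [0.0, 0.1, 0.1]
gripper_width: 85.0
```

```bash
python3 - <<'E'
from h import *
s=get_state(); print(s['eef_pos'],s['tcp_rot'],s['wrist_force'])
p=shot('wrist','w8')
E
```

```text
[434.23688203 295.34253111 133.27819237] [ 7.31042588e-01  6.82325060e-01 -3.02029200e-03 -3.53143515e-04] [0.04088689 0.0753135  0.08121954]
```

View pics/w8.png

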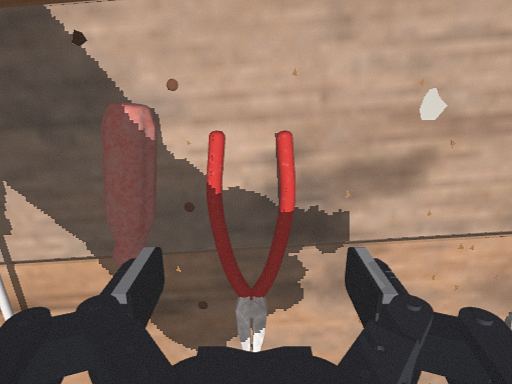

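```bash
python3 - <<'E'
from h import *
p=get_image('wrist')
d=np.array([np.cos(np.radians(-4)),np.sin(np.radians(-4)),0])
for uv in [(217,131),(285,131)]: print(unproj(p,*uv,10))
m=(unproj(p,217,131,10)+unproj(p,285,131,10))/2; print('origin',m+87*d,'grasp30',m+57*d)
m=(unproj(p,209,190,10)+unproj(p,295,190,10))/2; print(unproj(p,208,190,10),unproj(p,295,190,10))
print('screwdr right edge',[unproj(p,*uv,17) for uv in [(156,150),(157,200),(148,240)]])
E
```

```text
[379.35252516 276.28619122  10.        ]
[382.20444539 317.7816598   10.        ]
origin [467.56655765 290.9651123   10.        ] grasp30 [437.63963614 293.05780651  10.        ]
[416.63965149 266.51911637  10.        ] [420.4699351  322.73850951  10.        ]
screwdr right edge [array([387.29733007, 239.41413313,  17.        ]), array([418.90016297, 234.87907352,  17.        ]), array([446.14070853, 224.46753429,  17.        ])]
```

Emit:
send_rows(series="76 0.11 -0.07 0 0 0 0;76 0 0 -0.4 0 0 0;76 0 0 -0.5 0 0 0;76 0 0 -0.5 0 0 0;76 0 0 -0.4 0 0 0;76 0 0 -0.18 0 0 0;50 0 0 0 0 0 0;20 0 0 0 0 0 0;0 0 0 0 0 0 0;0 0 0 0 0 0 0;0 0 0 0 0 0 0;0 0 0 0 0 0 0")

```text
time_s: 12.13
eef_pos: [440.9, 293.0, 81.1]
tcp_rot: [0.732, 0.682, 0.001, 0.003]
wrist_force: [-0.8, -7.1, 16.5]
gripper_width: 4.3
```

```bash
python3 - <<'E'
from h import *
p=shot('wrist','w9')
E
```

```text
(no output)
```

View pics/w9.png

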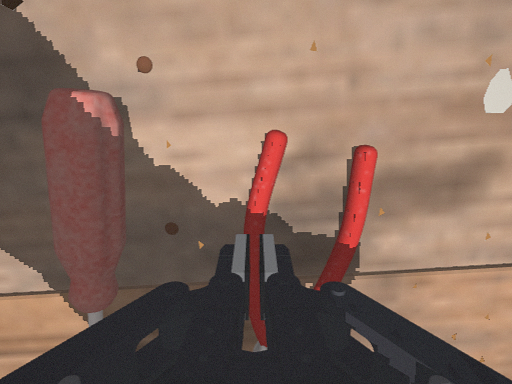

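The right finger rode over the right grip at (345,230), so only the left arm is held: when open, the tips sit higher than I assumed. I'll release, lift and measure again.

Emit:
send_rows(series="16 0 0 0 0 0 0;16 0 0 0 0 0 0;16 0 0 0.2 0 0 0;16 0 0 0.5 0 0 0;16 0 0 0.6 0 0 0;50 -0.2 0 0.6 0 0 0;76 -0.2 0 0.4 0 0 0;76 0 0 0 0 0 0;76 0 0 0 0 0 0")

```text
time_s: 12.93
eef_pos: [427.5, 295.2, 147.0]
tcp_rot: [0.731, 0.683, 0.001, 0.0]
wrist_force: [-0.0, -0.8, 0.3]
gripper_width: 63.9
```

```bash
python3 - <<'E'
from h import *
s=get_state(); print(s['eef_pos'],s['tcp_rot'],s['wrist_force'])
p=shot('wrist','w10')
p=shot('top','t10')
E
```

```text
[427.45829717 295.1599541  147.00157932] [7.30808987e-01 6.82581512e-01 8.30769028e-04 1.17580054e-04] [-0.02389633 -0.80042902  0.3369241 ]
```

View pics/w10.png

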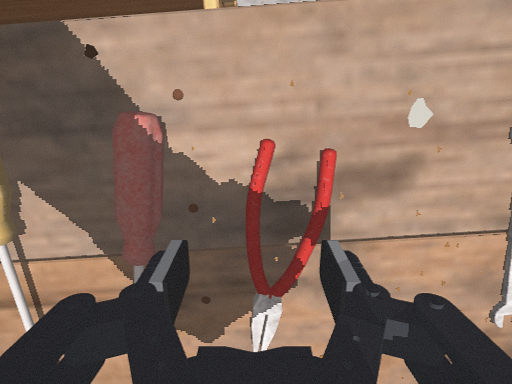

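```bash
python3 - <<'E'
from fit import *
im=cv2.imread('pics/w10.png'); im8=cv2.imread('pics/w8.png')
a=im[120:360,200:380]; b=im8[110:360,170:340]
h=max(a.shape[0],b.shape[0])*2
A=cv2.resize(a,None,fx=2.4,fy=2.4); B=cv2.resize(b,None,fx=2.4,fy=2.4)
H=600;pad=lambda x:cv2.copyMakeBorder(x,0,H-x.shape[0],0,0,cv2.BORDER_CONSTANT)
v=np.hstack([pad(B),pad(A)])[:,:]
cv2.imwrite('pics/cmp.png',cv2.resize(v,None,fx=.94,fy=.94)); print(v.shape)
E
```

```text
(600, 840, 3)
```

View pics/cmp.png

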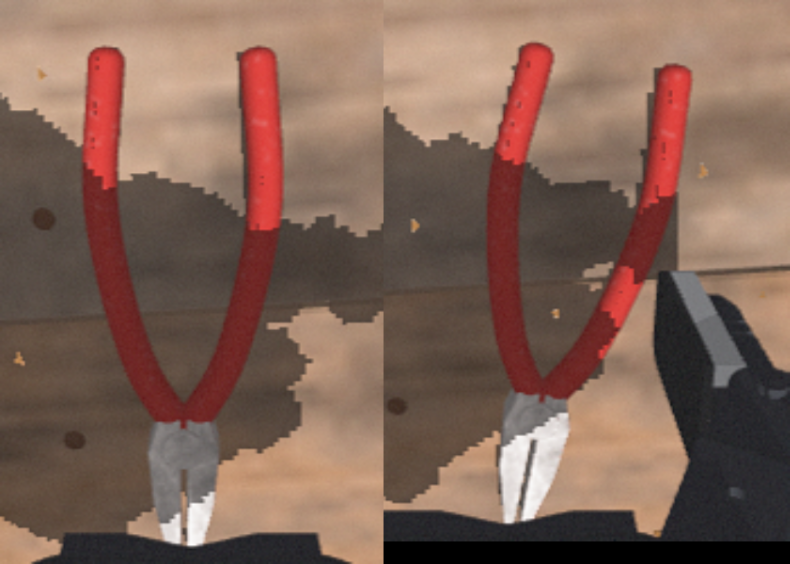

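```bash
python3 - <<'E'
from fit import *
p=get_image('wrist'); R=np.array(p['R']); C=-R.T@np.array(p['t'])
p8=dict(p); C8=C+np.array([434.24-427.46,295.34-295.16,133.28-147.0]); p8['t']=-R@C8
k=2.256
A=np.array([unproj(p8,170+u/k,110+v/k,9) for u,v in [(105,47),(257,47),(184,418),(184,470)]])
B=np.array([unproj(p,200+(u-383.5)/k,120+v/k,9) for u,v in [(535,43),(675,66),(542,397),(533,440)]])
O=np.array([467.6,291.0]); a=np.radians(-4)
# local coordinates: along dir d (=-y), lateral
d=np.array([np.cos(a),np.sin(a)]); n=np.array([-d[1],d[0]])
L=np.c_[(A[:,:2]-O)@d,(A[:,:2]-O)@n]; print(L.round(1))
x,r=fit(p,np.c_[L,np.full(4,9)],[(200+(u-383.5)/k,120+v/k) for u,v in [(535,43),(675,66),(542,397),(533,440)]],[467,291,0.2])
print(x,np.degrees(x[2]),r)
th=x[2]; print('grasp30',x[:2]-30*np.array([np.cos(th),np.sin(th)]))
s=get_state(); q=s['tcp_rot']; print('jaw',np.degrees(2*np.arctan2(q[1],q[0])))
E
```

```text
[[-88.  -21.6]
 [-88.1  19.2]
 [ 28.7  -0.5]
 [ 48.6  -0.6]]
[ 4.71783052e+02  3.08541809e+02 -2.17063613e-01] -12.436828915270679 [[ 0.5  0.8]
 [-0.5 -0.3]
 [ 0.  -1.4]
 [-0.1  0.8]]
grasp30 [442.48703084 315.00270102]
jaw 86.06501319949116
```

Emit:
send_rows(series="76 0.25 0.33 -0.2 0 0 -0.074;76 0.25 0.33 -0.4 0 0 -0.074;76 0 0 -0.5 0 0 0;76 0 0 -0.5 0 0 0;76 0 0 -0.4 0 0 0;76 0 0 -0.3 0 0 0;76 0 0 -0.1 0 0 0;76 0 0 0 0 0 0")

```text
time_s: 13.75
eef_pos: [441.8, 314.1, 73.1]
tcp_rot: [0.779, 0.626, -0.001, -0.0]
wrist_force: [0.7, -0.1, -0.3]
gripper_width: 76.0
```

```bash
python3 - <<'E'
from h import *
s=get_state(); print(s['eef_pos'],s['tcp_rot'],s['wrist_force'])
p=shot('wrist','w11')
E
```

```text
[441.82882454 314.11578864  73.09660031] [ 7.79486295e-01  6.26418092e-01 -1.21865671e-03 -7.34562745e-05] [ 0.65575657 -0.09248353 -0.3232441 ]
```

View pics/w11.png

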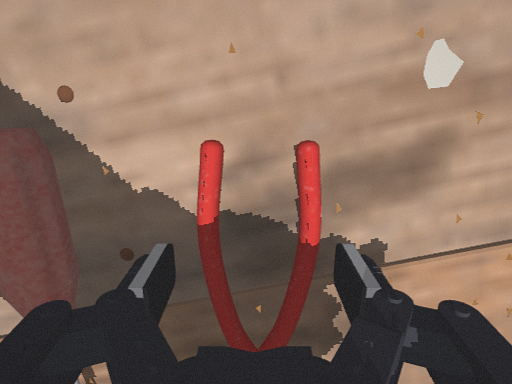

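Emit:
send_rows(series="76 -0.26 0.07 -0.08 0 0 0;76 0 0 -0.08 0 0 0;76 0 0 0 0 0 0")

```text
time_s: 14.05
eef_pos: [434.1, 316.8, 69.7]
tcp_rot: [0.779, 0.627, 0.0, -0.0]
wrist_force: [0.3, 0.3, 0.2]
gripper_width: 76.1
```

Emit:
send_rows(series="76 0 0 -0.1 0 0 0;76 0 0 0 0 0 0;60 0 0 0 0 0 0;50 0 0 0 0 0 0;40 0 0 0 0 0 0;30 0 0 0 0 0 0;20 0 0 0 0 0 0;20 0 0 0 0 0 0")

```text
time_s: 14.72
eef_pos: [435.3, 317.2, 68.7]
tcp_rot: [0.779, 0.626, 0.001, 0.0]
wrist_force: [-3.1, -0.4, 12.8]
gripper_width: 55.6
```

```bash
python3 - <<'E'
from h import *
p=shot('wrist','w12')
E
```

```text
(no output)
```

View pics/w12.png

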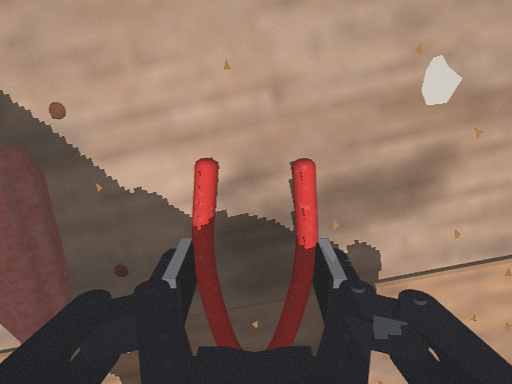

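Emit:
send_rows(series="20 0 0 0.1 0 0 0;20 0 0 0.3 0 0 0;20 0 0 0.6 0 0 0;20 0 0 0.8 0 0 0;20 0 0 0.8 0 0 0;20 0 0 0.8 0 0 0;20 0 0 0.6 0 0 0;20 0 0 0 0 0 0")

```text
time_s: 15.43
eef_pos: [435.9, 317.6, 190.8]
tcp_rot: [0.779, 0.626, 0.003, 0.0]
wrist_force: [0.5, 0.6, -1.8]
gripper_width: 55.1
```

```bash
python3 - <<'E'
from h import *
p=shot('wrist','w13')
E
```

```text
(no output)
```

View pics/w13.png

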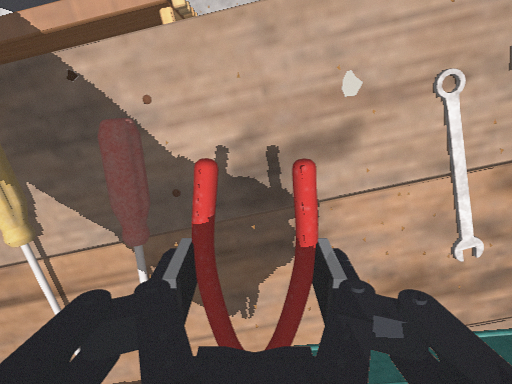

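Held firmly. I'll carry the pliers to the middle lane.

Emit:
send_rows(series="20 0.1 -0.5 0 0 0 0.0135;20 0.1 -0.9 0 0 0 0.0135;20 0.1 -0.9 0 0 0 0.0135;20 0.1 -0.9 0 0 0 0.0135;20 0.1 -0.9 0 0 0 0.0135;20 0.1 -0.9 0 0 0 0.0135;20 0.1 -0.9 0 0 0 0.0135;20 0.1 -0.9 0 0 0 0.0135;20 0.1 -0.9 0 0 0 0.0135;20 0.1 -0.9 0 0 0 0.0135;20 0.1 -0.9 0 0 0 0.0135;20 0.1 -0.9 0 0 0 0.0135")

```text
time_s: 16.48
eef_pos: [469.6, 3.3, 184.8]
tcp_rot: [0.726, 0.688, -0.001, -0.001]
wrist_force: [0.8, -0.7, -1.4]
gripper_width: 55.2
```

Emit:
send_rows(series="20 0.1 -0.9 0 0 0 0;20 0.1 -0.9 0 0 0 0;20 0.1 -0.9 0 0 0 0;20 0.1 -0.9 0 0 0 0;20 0.1 -0.9 0 0 0 0;20 0.1 -0.9 0 0 0 0;20 0.1 -0.9 0 0 0 0;20 0.1 -0.7 0 0 0 0;20 0.1 -0.4 0 0 0 0;20 0 0 0 0 0 0;20 0 0 0 0 0 0")

```text
time_s: 17.4
eef_pos: [497.1, -217.2, 185.3]
tcp_rot: [0.727, 0.687, -0.0, -0.001]
wrist_force: [0.1, 0.0, -1.9]
gripper_width: 55.5
```

```bash
python3 - <<'E'
from h import *
s=get_state(); q=s['tcp_rot']; print(s['eef_pos'],np.degrees(2*np.arctan2(q[1],q[0])),s['wrist_force'])
p=shot('wrist','w14')
for u in [(205,161),(303,161)]: print(unproj(p,*u,s['eef_pos'][2]-68.7+9))
E
```

```text
[ 497.08048588 -217.17787474  185.29957307] 86.80718833743855 [ 0.09546076  0.0498919  -1.93252592]
[ 446.4316416  -235.02091471  125.59957307]
[ 448.72508114 -194.0575156   125.59957307]
```

View pics/w14.png

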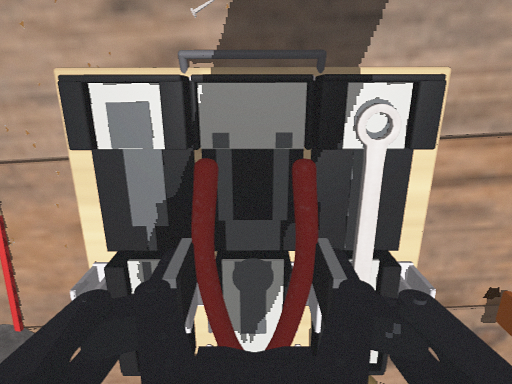

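The pliers are centred over the middle lane, with the grips at (205,161) and (303,161) level with the dark shape. Lowering now.

Emit:
send_rows(series="20 0.04 0 -0.3 0 0 0;20 0 0 -0.6 0 0 0;20 0 0 -0.6 0 0 0;20 0 0 -0.5 0 0 0;20 0 0 -0.3 0 0 0;20 0 0 -0.2 0 0 0;20 0 0 -0.2 0 0 0;20 0 0 -0.1 0 0 0;20 0 0 0 0 0 0;20 0 0 0 0 0 0")

```text
time_s: 18.28
eef_pos: [499.0, -217.3, 103.0]
tcp_rot: [0.726, 0.688, 0.0, 0.0]
wrist_force: [-0.8, 0.6, -1.3]
gripper_width: 55.0
```

```bash
python3 - <<'E'
from h import *
p=shot('wrist','w15')
E
```

```text
(no output)
```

View pics/w15.png

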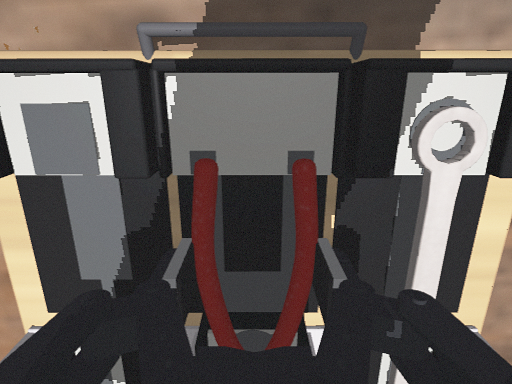

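Emit:
send_rows(series="20 -0.03 0 -0.1 0 0 0;20 0 0 -0.04 0 0 0;20 0 0 0 0 0 0;65 0 0 0 0 0 0;76 0 0 0 0 0 0;76 0 0 0 0 0 0;76 0 0 0 0 0 0;76 0 0 0.2 0 0 0;76 0 0 0.6 0 0 0;76 0 0 0.8 0 0 0;76 0 0 0.9 0 0 0;76 0 0 0.9 0 0 0")

```text
time_s: 19.33
eef_pos: [497.6, -217.2, 201.7]
tcp_rot: [0.726, 0.687, -0.0, -0.0]
wrist_force: [0.4, -1.0, 0.2]
gripper_width: 76.1
```

```bash
python3 - <<'E'
from h import *
p=shot('wrist','w16')
E
```

```text
(no output)
```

View pics/w16.png

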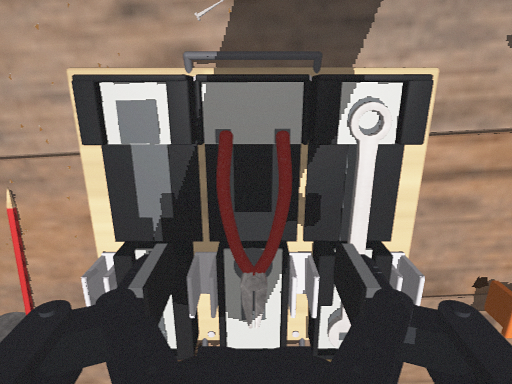

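Emit:
send_rows(series="60 -0.1 0.4 0 0 0 0;60 -0.15 0.9 0 0 0 -0.0105;60 -0.15 0.9 0 0 0 -0.0105;60 -0.15 0.9 0 0 0 -0.0105;60 -0.15 0.9 0 0 0 -0.0105;60 -0.15 0.9 0 0 0 -0.0105;60 -0.15 0.9 0 0 0 -0.0105;60 -0.15 0.9 0 0 0 -0.0105;60 -0.15 0.9 0 0 0 -0.0105;60 -0.15 0.9 0 0 0 -0.0105;60 -0.15 0.9 0 0 0 -0.0105;60 -0.15 0.9 0 0 0 -0.0105")

```text
time_s: 20.38
eef_pos: [444.1, 93.2, 199.9]
tcp_rot: [0.765, 0.644, -0.0, -0.0]
wrist_force: [0.2, 0.2, -0.0]
gripper_width: 60.0
```

Emit:
send_rows(series="60 -0.15 0.9 0 0 0 -0.0105;60 -0.15 0.9 0 0 0 -0.0105;60 -0.15 0.9 0 0 0 0;60 -0.15 0.9 0 0 0 0;60 -0.15 0.6 -0.2 0 0 0;60 -0.1 0 -0.5 0 0 0;60 0 0 -0.5 0 0 0;60 0 0 -0.5 0 0 0;60 0 0 0 0 0 0;60 0 0 0 0 0 0")

```text
time_s: 21.22
eef_pos: [418.7, 217.5, 148.6]
tcp_rot: [0.771, 0.636, -0.001, -0.0]
wrist_force: [0.5, -0.4, 0.1]
gripper_width: 59.9
```

```bash
python3 - <<'E'
from h import *
s=get_state(); q=s['tcp_rot']; print(s['eef_pos'],np.degrees(2*np.arctan2(q[1],q[0])),s['wrist_force'])
p=shot('wrist','w17')
E
```

```text
[418.73016031 217.46947647 148.57859978] 79.06058193181713 [ 0.52058338 -0.36240854  0.11793869]
```

View pics/w17.png

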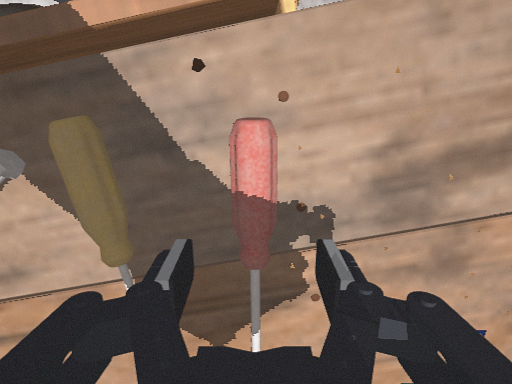

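```bash
python3 - <<'E'
from h import *
p=get_image('wrist')
a=np.radians(79.06-90); d=np.array([np.cos(a),np.sin(a)])
for u in [(254,119,20),(254,268,20)]:
    X=unproj(p,*u)[:2]; print(X,(X-[418.7,217.5])@d,(X-[418.7,217.5])@[-d[1],d[0]])
E
```

```text
[359.92103384 228.80571863] -59.85635409087508 -0.05487336388885095
[463.0031832  208.84543215] 45.14050948620259 -0.08938425397281095
```

Emit:
send_rows(series="60 0 0 -0.4 0 0 0;60 0 0 -0.6 0 0 0;60 0 0 -0.6 0 0 0;60 0 0 -0.4 0 0 0;60 0 0 -0.3 0 0 0;60 0 0 0 0 0 0;40 0 0 0 0 0 0;20 0 0 0 0 0 0;10 0 0 0 0 0 0;10 0 0 0 0 0 0;10 0 0 0 0 0 0")

```text
time_s: 22.23
eef_pos: [420.6, 218.0, 81.8]
tcp_rot: [0.771, 0.636, 0.001, 0.0]
wrist_force: [-0.8, -0.1, 6.7]
gripper_width: 28.7
```

```bash
python3 - <<'E'
from h import *
p=shot('wrist','w18')
E
```

```text
(no output)
```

View pics/w18.png

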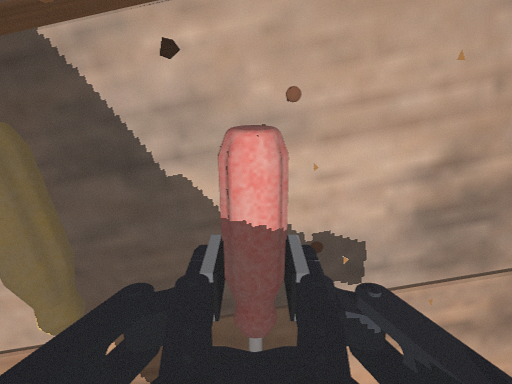

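Emit:
send_rows(series="10 0 0 0.1 0 0 0;10 0 0 0.3 0 0 0;10 0 0 0.6 0 0 0;10 0 0 0.8 0 0 0;10 0 0 0.8 0 0 0;10 0 0 0.8 0 0 0;10 0 0 0.6 0 0 0;10 0 0 0 0 0 0")

```text
time_s: 22.95
eef_pos: [421.4, 218.5, 204.9]
tcp_rot: [0.771, 0.636, 0.003, 0.001]
wrist_force: [0.8, 0.9, -0.5]
gripper_width: 28.5
```

```bash
python3 - <<'E'
from h import *
p=shot('wrist','w19');p=shot('scene','s19');
im=cv2.imread('pics/s19.png'); cv2.imwrite('pics/s19c.png',cv2.resize(im[80:260,90:320],None,fx=3,fy=3))
E
```

```text
(no output)
```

View pics/w19.png

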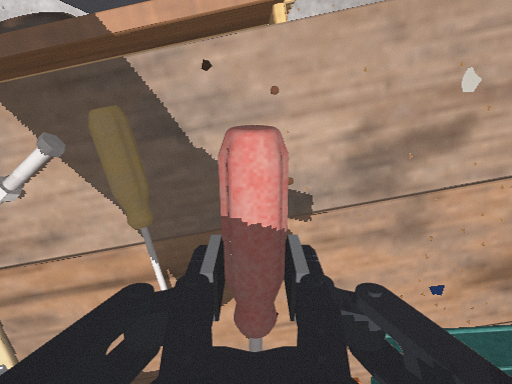

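View pics/s19c.png

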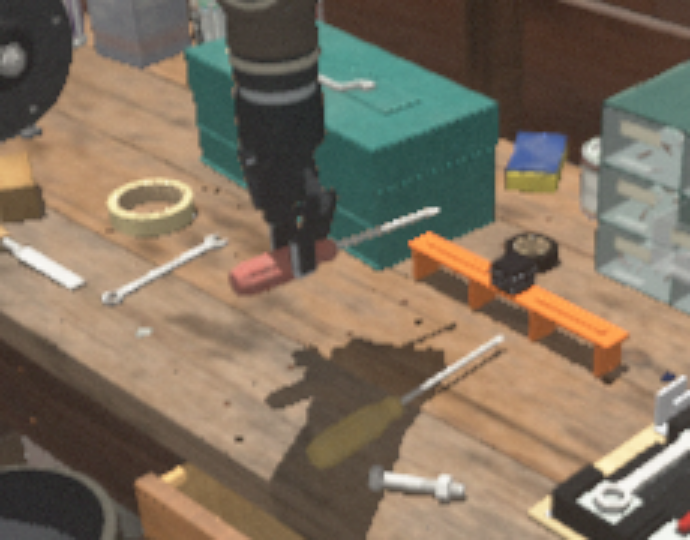

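Emit:
send_rows(series="10 0.1 -0.4 0 0 0 0.011;10 0.1 -0.9 0 0 0 0.011;10 0.1 -0.9 0 0 0 0.011;10 0.1 -0.9 0 0 0 0.011;10 0.1 -0.9 0 0 0 0.011;10 0.1 -0.9 0 0 0 0.011;10 0.1 -0.9 0 0 0 0.011;10 0.1 -0.9 0 0 0 0.011;10 0.1 -0.9 0 0 0 0.011;10 0.1 -0.9 0 0 0 0.012;10 0.1 -0.9 0 0 0 0.012;10 0.1 -0.9 0 0 0 0.012")

```text
time_s: 24.05
eef_pos: [454.9, -92.5, 198.8]
tcp_rot: [0.727, 0.687, -0.001, -0.001]
wrist_force: [0.1, 0.3, -1.2]
gripper_width: 28.2
```

Emit:
send_rows(series="10 0.1 -0.9 0 0 0 0;10 0.1 -0.9 0 0 0 0;10 0.1 -0.9 0 0 0 0;10 0.1 -0.9 0 0 0 0;10 0.1 -0.9 0 0 0 0;10 0.1 -0.9 0 0 0 0;10 0.1 -0.9 0 0 0 0;10 0.1 -0.7 0 0 0 0;10 0 0 0 0 0 0;10 0 0 0 0 0 0")

```text
time_s: 24.88
eef_pos: [479.1, -301.8, 198.4]
tcp_rot: [0.727, 0.686, -0.0, -0.002]
wrist_force: [-1.0, 0.0, -1.6]
gripper_width: 28.6
```

```bash
python3 - <<'E'
from h import *
s=get_state(); q=s['tcp_rot']; print(s['eef_pos'],np.degrees(2*np.arctan2(q[1],q[0])),s['wrist_force'])
p=shot('wrist','w20')
X=unproj(p,254,126,s['eef_pos'][2]-81.8+20); d=np.array([np.cos(np.radians(-3.2)),np.sin(np.radians(-3.2)),0]); print(X, X+111*d)
E
```

```text
[ 479.12701286 -301.77404784  198.40719451] 86.6696020794069 [-0.98504613  0.00918098 -1.56925779]
[ 415.41080908 -298.1672253   136.60719451] [ 526.23773391 -304.36341235  136.60719451]
```

View pics/w20.png

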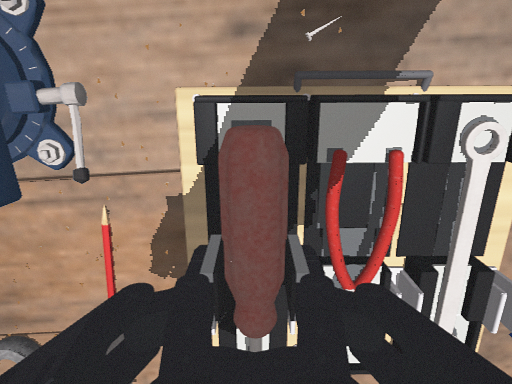

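Emit:
send_rows(series="10 0.13 -0.04 -0.3 0 0 0;10 0 0 -0.6 0 0 0;10 0 0 -0.6 0 0 0;10 0 0 -0.4 0 0 0;10 0 0 -0.3 0 0 0;10 0 0 -0.2 0 0 0;10 0 0 -0.1 0 0 0;10 0 0 0 0 0 0;10 0 0 0 0 0 0")

```text
time_s: 25.68
eef_pos: [484.1, -302.5, 125.8]
tcp_rot: [0.727, 0.687, 0.0, 0.0]
wrist_force: [0.8, -0.2, -1.3]
gripper_width: 28.6
```

```bash
python3 - <<'E'
from h import *
p=shot('wrist','w21')
E
```

```text
(no output)
```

View pics/w21.png

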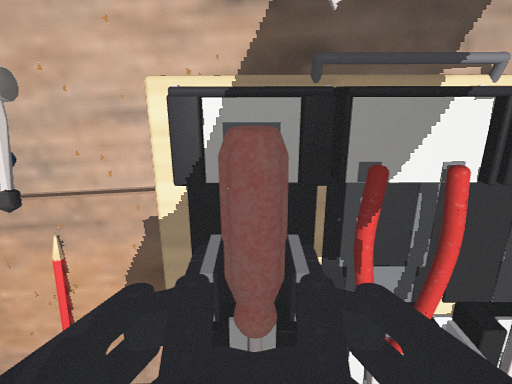

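Emit:
send_rows(series="10 0 0 -0.2 0 0 0;10 0 0 -0.2 0 0 0;10 0 0 -0.03 0 0 0;10 0 0 0 0 0 0;10 0 0 0 0 0 0")

```text
time_s: 26.15
eef_pos: [483.6, -302.5, 112.3]
tcp_rot: [0.727, 0.687, -0.0, -0.0]
wrist_force: [-0.6, -0.1, -0.6]
gripper_width: 28.8
```

Emit:
send_rows(series="35 0 0 0 0 0 0;48 0 0 0 0 0 0;48 0 0 0 0 0 0;48 0 0 0 0 0 0;48 0 0 0.3 0 0 0;48 0 0 0.6 0 0 0;48 0 0 0.9 0 0 0;48 0 0 0.9 0 0 0;48 0 0 0.9 0 0 0;48 0 0 0 0 0 0")

```text
time_s: 26.98
eef_pos: [485.5, -303.6, 227.2]
tcp_rot: [0.727, 0.687, 0.001, 0.004]
wrist_force: [1.1, -0.4, 1.6]
gripper_width: 48.0
```

```bash
python3 - <<'E'
from h import *
p=shot('wrist','w22');p=shot('scene','s22')
im=cv2.imread('pics/s22.png'); cv2.imwrite('pics/s22c.png',cv2.resize(im[150:330,230:450],None,fx=3.3,fy=3.3))
E
```

```text
(no output)
```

View pics/w22.png

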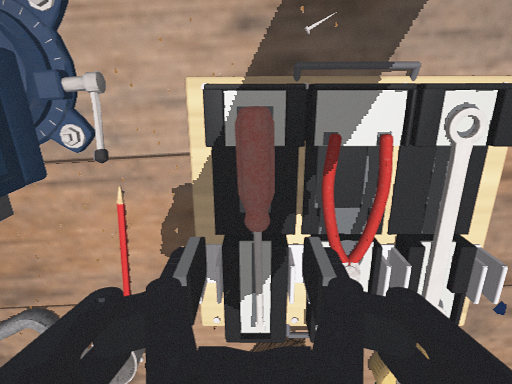

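View pics/s22c.png

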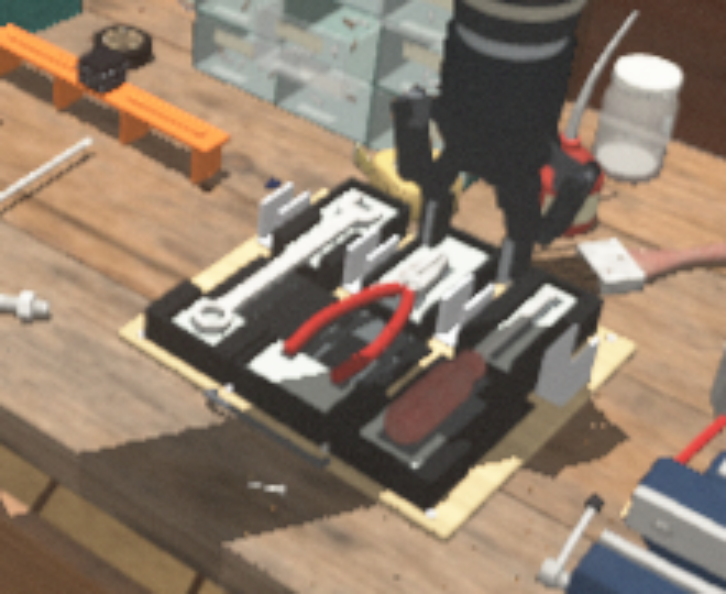

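All three tools lie in their cut-outs the right way round. Next is the comb.

Emit:
send_rows(series="60 0.1 0.4 0 0 0 0;60 0.25 0.9 0 0 0 0;60 0.25 0.9 0 0 0 0;60 0.25 0.9 0 0 0 0;60 0.25 0.9 0 0 0 0;60 0.25 0.9 0 0 0 0;60 0.25 0.9 0 0 0 0;60 0.25 0.9 0 0 0 0;60 0.25 0.9 0 0 0 0;60 0.25 0.9 0 0 0 0;60 0.25 0.9 0 0 0 0;60 0.25 0.9 0 0 0 0")

```text
time_s: 28.08
eef_pos: [568.5, 8.7, 219.0]
tcp_rot: [0.727, 0.687, -0.001, -0.001]
wrist_force: [1.0, -0.8, -0.4]
gripper_width: 60.0
```

Emit:
send_rows(series="60 0.25 0.9 0 0 0 0;60 0.25 0.9 0 0 0 -0.005;60 0.25 0.9 0 0 0 -0.005;60 0.25 0.9 0 0 0 0;60 0.25 0.9 0 0 0 0;60 0.1 0.4 0 0 0 0;60 0 0 0 0 0 0;60 0 0 0 0 0 0")

```text
time_s: 28.75
eef_pos: [609.0, 154.1, 219.2]
tcp_rot: [0.73, 0.684, -0.001, -0.0]
wrist_force: [-0.7, -0.4, -0.8]
gripper_width: 59.9
```

```bash
python3 - <<'E'
from h import *
s=get_state(); q=s['tcp_rot']; print(s['eef_pos'],np.degrees(2*np.arctan2(q[1],q[0])),s['wrist_force'])
p=shot('wrist','w23');p=shot('top','t23')
print(spot_in(p,'retaining_comb')[:2])
E
```

```text
[608.96740926 154.07273847 219.19875672] 86.28993307151501 [-0.68982466 -0.41486122 -0.77510537]
[{'centre': [629.6, 34.7, 45.1], 'score': 0.59}]
```

View pics/w23.png

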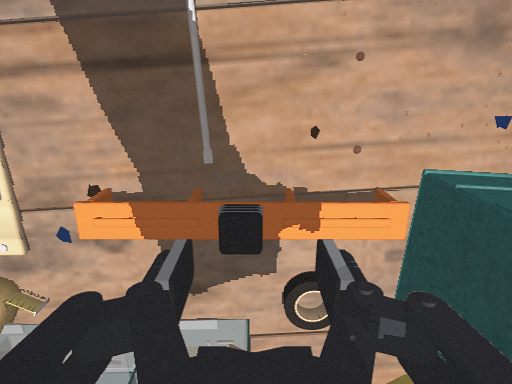

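View pics/t23.png

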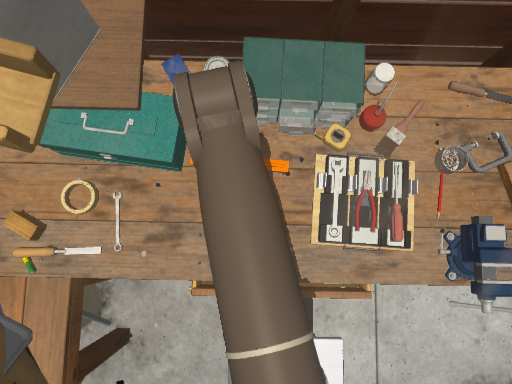

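```bash
python3 - <<'E'
from fit import *
p=get_image('wrist')
x,r=fit(p,[(-17,-141,43),(-17,141,43),(17,141,43),(17,-141,43)],[(76,203),(410,203),(408,240),(78,239)],[637,140,0]); print(x,np.degrees(x[2]),r.tolist())
x2,r=fit(p,[(-17,-17,71),(-17,17,71),(17,17,71),(17,-17,71)],[(219,208),(263,208),(262,254),(219,254)],[637,140,0]); print(x2,np.degrees(x2[2]),r.tolist())
E
```

```text
[ 6.37546143e+02  1.40745371e+02 -6.87441228e-02] -3.9387481053111864 [[-2.6, -0.4], [2.2, 0.1], [-1.8, 0.1], [2.2, 0.5]]
[ 6.33352745e+02  1.40362708e+02 -7.95812894e-02] -4.559672008121413 [[-1.1, 2.2], [0.6, 2.7], [0.7, -2.4], [-0.1, -2.9]]
```

Emit:
send_rows(series="60 0.3 -0.15 0 0 0 0;60 0.34 -0.15 0 0 0 0;60 0.3 -0.15 -0.3 0 0 0;60 0 0 -0.6 0 0 0;60 0 0 -0.6 0 0 0;60 0 0 -0.6 0 0 0;60 0 0 -0.4 0 0 0;60 0 0 -0.2 0 0 0;60 0 0 0 0 0 0;60 0 0 0 0 0 0")

```text
time_s: 29.78
eef_pos: [638.3, 139.8, 139.6]
tcp_rot: [0.73, 0.683, -0.0, -0.0]
wrist_force: [0.9, 0.1, 0.6]
gripper_width: 59.8
```

```bash
python3 - <<'E'
from h import *
p=shot('wrist','w24')
E
```

```text
(no output)
```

View pics/w24.png

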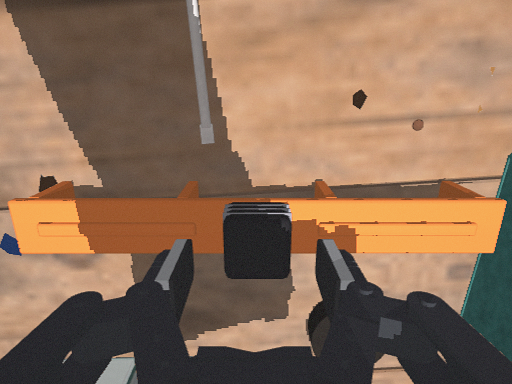

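Emit:
send_rows(series="60 0 0 -0.2 0 0 0;60 0 0.02 -0.2 0 0 0;60 0 0 -0.12 0 0 0;60 0 0 0 0 0 0;40 0 0 0 0 0 0;20 0 0 0 0 0 0;10 0 0 0 0 0 0;10 0 0 0 0 0 0;10 0 0 0 0 0 0;10 0 0 0 0 0 0")

```text
time_s: 30.67
eef_pos: [638.3, 140.6, 124.4]
tcp_rot: [0.73, 0.683, 0.0, 0.0]
wrist_force: [0.5, -0.5, 3.0]
gripper_width: 32.8
```

```bash
python3 - <<'E'
from h import *
p=shot('wrist','w25')
E
```

```text
(no output)
```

View pics/w25.png

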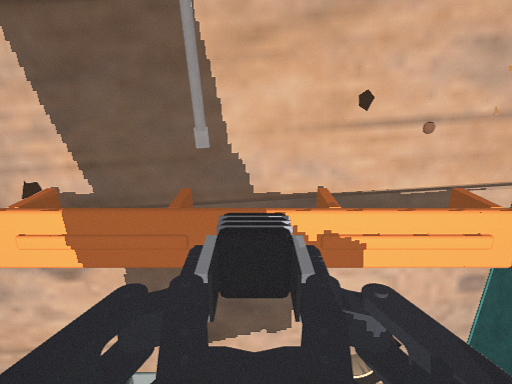

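Emit:
send_rows(series="10 0 0 0.2 0 0 0;10 0 0 0.5 0 0 0;10 0 0 0.7 0 0 0;10 0 0 0.7 0 0 0;10 0 0 0.7 0 0 0;10 0 0 0.5 0 0 0;10 0 0 0 0 0 0")

```text
time_s: 31.3
eef_pos: [638.9, 140.9, 226.6]
tcp_rot: [0.73, 0.683, 0.002, 0.001]
wrist_force: [0.6, 0.7, -1.4]
gripper_width: 32.9
```

Emit:
send_rows(series="10 -0.1 -0.4 0 0 0 0;10 -0.15 -0.9 0 0 0 0.002;10 -0.15 -0.9 0 0 0 0.002;10 -0.15 -0.9 0 0 0 0.002;10 -0.15 -0.9 0 0 0 0.002;10 -0.15 -0.9 0 0 0 0;10 -0.15 -0.9 0 0 0 0;10 -0.15 -0.9 0 0 0 0;10 -0.15 -0.9 0 0 0 0;10 -0.15 -0.9 0 0 0 0;10 -0.15 -0.9 0 0 0 0;10 -0.1 -0.9 0 0 0 0")

```text
time_s: 32.3
eef_pos: [585.2, -170.0, 220.9]
tcp_rot: [0.728, 0.686, -0.001, -0.001]
wrist_force: [-0.4, 0.2, -1.8]
gripper_width: 32.0
```

Emit:
send_rows(series="10 -0.05 -0.9 0 0 0 0;10 0 -0.9 0 0 0 0;10 0 -0.3 0 0 0 0;10 0 0 0 0 0 0;10 0 0 0 0 0 0")

```text
time_s: 32.72
eef_pos: [584.7, -231.5, 221.4]
tcp_rot: [0.728, 0.686, -0.0, -0.001]
wrist_force: [-1.0, 0.5, -2.1]
gripper_width: 32.8
```

```bash
python3 - <<'E'
from h import *
s=get_state(); q=s['tcp_rot']; print(s['eef_pos'],np.degrees(2*np.arctan2(q[1],q[0])),s['wrist_force'],s['torque'])
p=shot('wrist','w26')
p=shot('scene','s26')
E
```

```text
[ 584.65946159 -231.46653815  221.43346293] 86.59381039171116 [-0.96354639  0.48972829 -2.09967546] [ 0.00106694 -0.02087589  0.01069154]
```

View pics/w26.png

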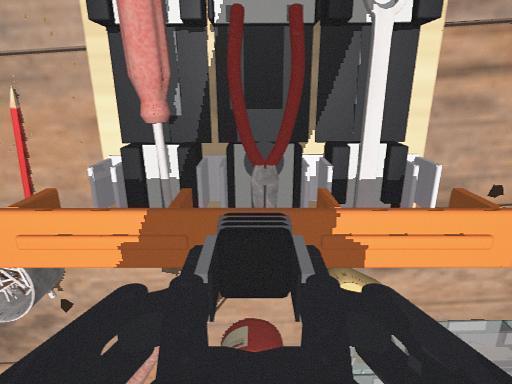

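View pics/s26.png

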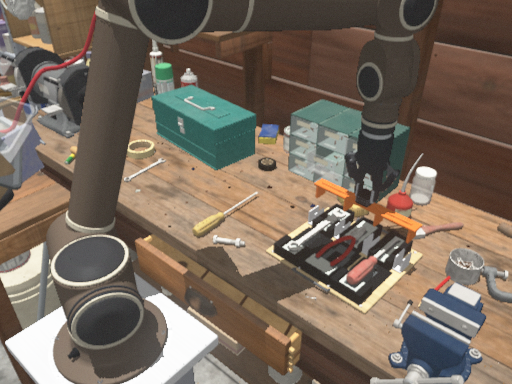

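```bash
python3 - <<'E'
from h import *
im=cv2.imread('pics/w26.png'); p=get_image('wrist')
for nm,(o,an) in {'A':((585.7,-222.5),-3.25)}.items():
    a=np.radians(an);c,s=np.cos(a),np.sin(a); v=cv2.resize(im,None,fx=4,fy=4,interpolation=cv2.INTER_CUBIC)
    for ly in (-129,-43,43,129):
        for y in (-11,-7,7,11):
            q=np.array([proj(p,(o[0]+c*x-s*(ly+y),o[1]+s*x+c*(ly+y),z)) for x,z in ((-20,20),(-20,50),(20,50))])
            cv2.polylines(v,[np.int32((q*4+1.5)*8)],False,(255,0,255),1,cv2.LINE_AA,3)
    cv2.imwrite('pics/w26o1.png',v[520:900,300:1080]); cv2.imwrite('pics/w26o2.png',v[520:900,1040:1820])
E
```

```text
(no output)
```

View pics/w26o1.png

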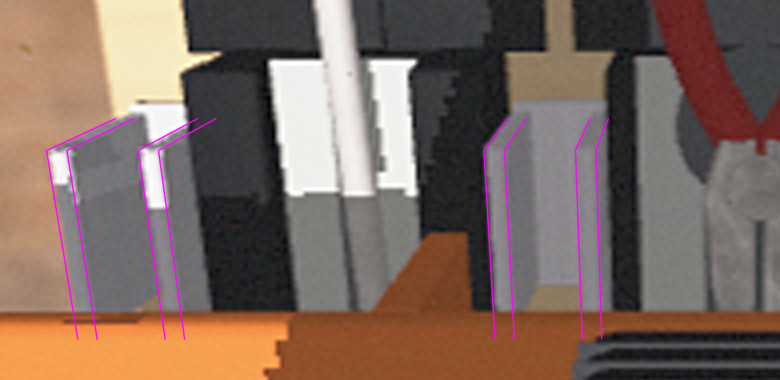

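View pics/w26o2.png

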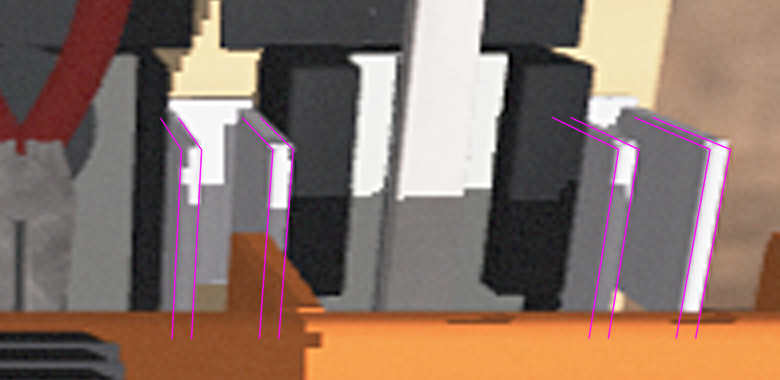

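```bash
python3 - <<'E'
from h import *
im=cv2.imread('pics/w26.png'); p=get_image('wrist'); st=get_state(); o=st['eef_pos']; print(o)
q=st['tcp_rot'];a=2*np.arctan2(q[1],q[0])-np.pi/2;c,s=np.cos(a),np.sin(a); z0=o[2]-124.4
v=cv2.resize(im,None,fx=4,fy=4,interpolation=cv2.INTER_CUBIC)
def L(pts,col=(255,255,0)):
    qq=np.array([proj(p,(o[0]+c*x-s*y,o[1]+s*x+c*y,z0+z)) for x,y,z in pts]); cv2.polylines(v,[np.int32((qq*4+1.5)*8)],False,col,1,cv2.LINE_AA,3)
for ly in (-129,-43,43,129):
    for y in (-3,3): L([(-17,ly+y,36),(-17,ly+y,0),(17,ly+y,0)])
L([(-17,-141,43),(-17,141,43),(17,141,43),(17,-141,43)]); L([(-17,-17,71),(-17,17,71),(17,17,71),(17,-17,71),(-17,-17,71)],(0,255,0))
cv2.imwrite('pics/w26p1.png',v[700:1240,0:800]); cv2.imwrite('pics/w26p2.png',v[700:1240,750:1500]);cv2.imwrite('pics/w26p.png',cv2.resize(v[600:1300],None,fx=.38,fy=.38,interpolation=cv2.INTER_AREA))
E
```

```text
[ 585.48872255 -230.10412621  222.71286593]
```

View pics/w26p1.png

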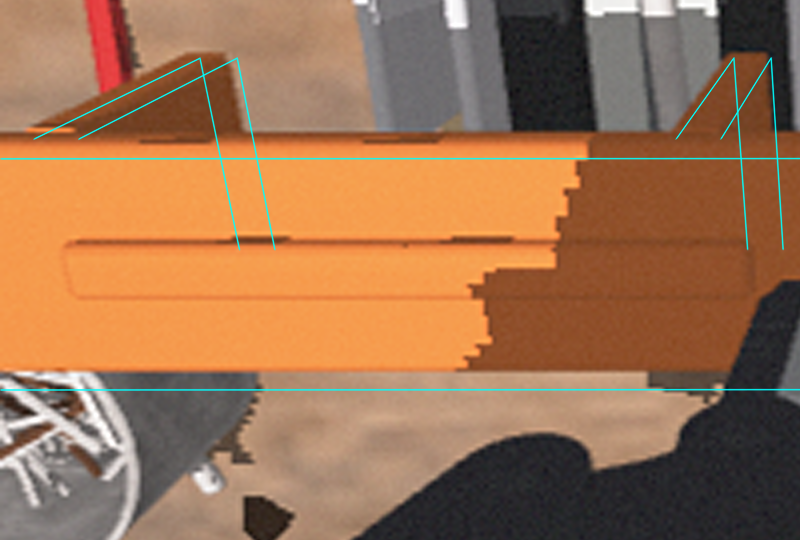

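View pics/w26p2.png

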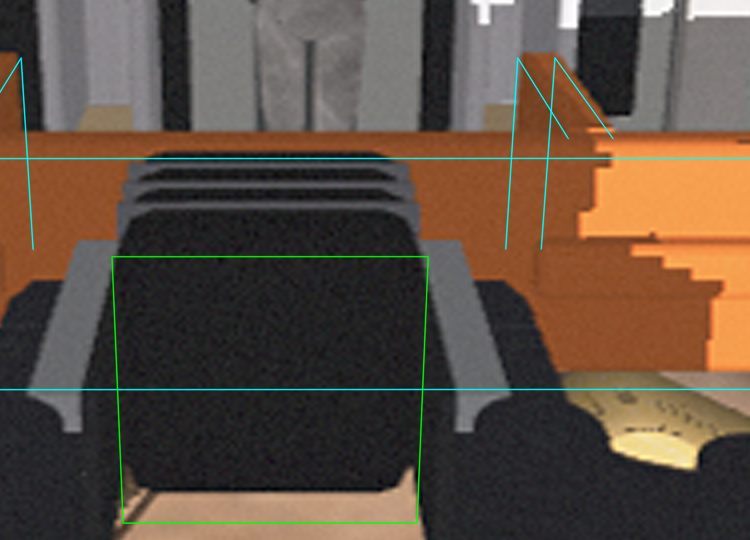

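Emit:
send_rows(series="10 0.07 0.12 0 0 0 0.003;10 0 0.13 0 0 0 0;10 0 0 -0.3 0 0 0;10 0 0 -0.4 0 0 0;10 0 0 -0.3 0 0 0;10 0 0 -0.1 0 0 0;10 0 0 0 0 0 0;10 0 0 0 0 0 0;10 0 0 0 0 0 0")

```text
time_s: 33.67
eef_pos: [587.8, -224.0, 190.4]
tcp_rot: [0.726, 0.687, 0.0, 0.0]
wrist_force: [-0.3, -0.0, -1.7]
gripper_width: 32.7
```

```bash
python3 - <<'E'
from h import *
p=shot('wrist','w27');st=get_state();q=st['tcp_rot'];a=2*np.arctan2(q[1],q[0])
o=st['eef_pos'];print(o,np.degrees(a))
print(-222.5-0.0568*(o[0]-585.7))
im=cv2.imread('pics/w27.png'); cv2.imwrite('pics/w27c.png',cv2.resize(im[120:280,100:410],None,fx=2.55,fy=2.55,interpolation=cv2.INTER_CUBIC))
p=shot('scene','s27'); im=cv2.imread('pics/s27.png'); cv2.imwrite('pics/s27c.png',cv2.resize(im[160:310,260:440],None,fx=4,fy=4,interpolation=cv2.INTER_CUBIC))
E
```

```text
[ 587.84665825 -224.05430764  190.53818285] 86.82534734716567
-222.62193018832997
```

View pics/w27c.png

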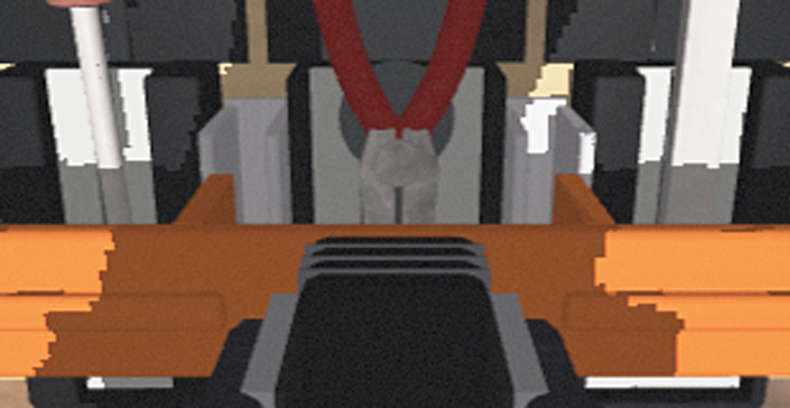

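View pics/s27c.png

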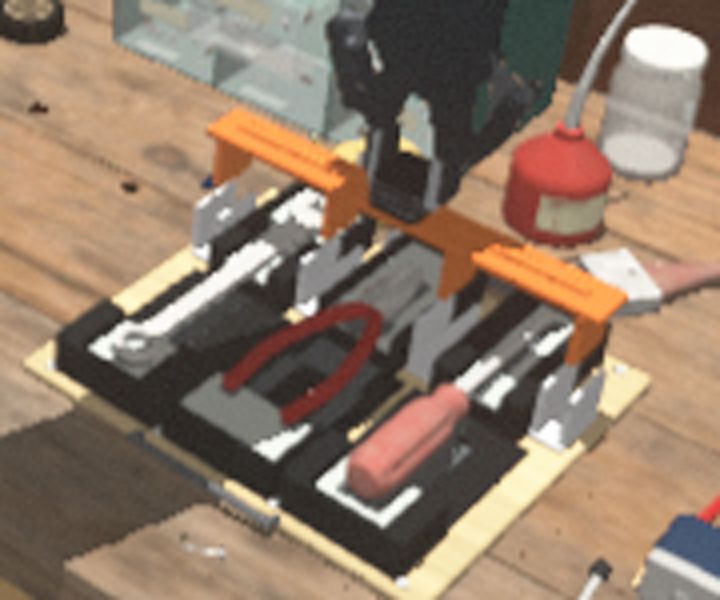

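Both visible comb fins, at columns 222 and 572 of the crop, are centred over their tray slots once perspective is allowed for. I'll lower slowly and watch the force.

Emit:
send_rows(series="10 0 0.02 -0.1 0 0 0;10 0 0 -0.1 0 0 0;10 0 0 -0.1 0 0 0;10 0 0 -0.1 0 0 0;10 0 0 -0.1 0 0 0;10 0 0 -0.1 0 0 0;10 0 0 -0.1 0 0 0;10 0 0 -0.1 0 0 0;10 0 0 0 0 0 0")

```text
time_s: 34.52
eef_pos: [587.3, -223.2, 165.0]
tcp_rot: [0.726, 0.687, -0.0, -0.001]
wrist_force: [-1.3, -0.6, -1.7]
gripper_width: 32.8
```

```bash
python3 - <<'E'
from h import *
p=shot('wrist','w28');st=get_state();o=st['eef_pos'];print(o,st['wrist_force'])
im=cv2.imread('pics/w28.png'); cv2.imwrite('pics/w28c.png',cv2.resize(im[120:280,100:410],None,fx=2.55,fy=2.55,interpolation=cv2.INTER_CUBIC))
p=shot('scene','s28'); im=cv2.imread('pics/s28.png'); cv2.imwrite('pics/s28c.png',cv2.resize(im[160:310,260:440],None,fx=4,fy=4,interpolation=cv2.INTER_CUBIC))
E
```

```text
[ 587.36135582 -223.26607135  165.40878056] [ 0.57827492  0.49316785 -1.83444421]
```

View pics/w28c.png

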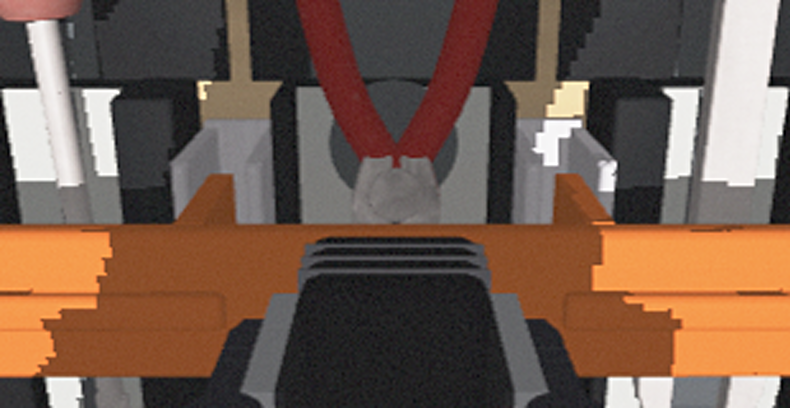

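View pics/s28c.png

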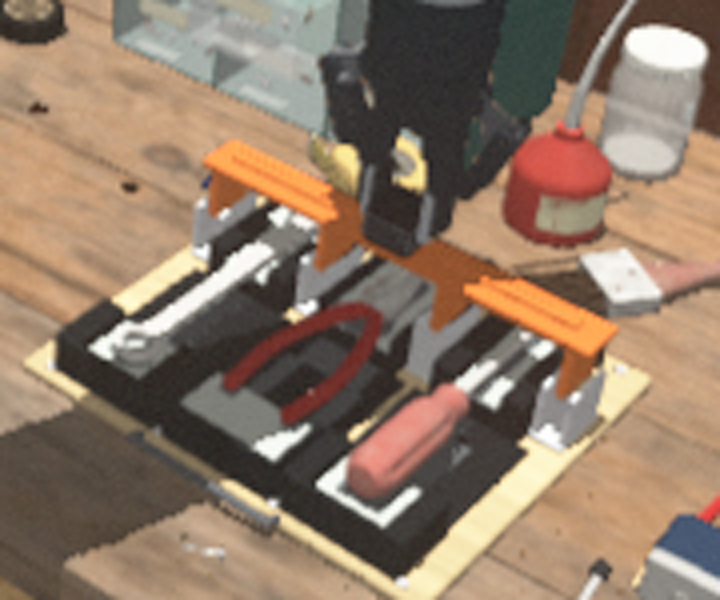

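All four fins are entering their slots with hardly any side force, so I'll continue down to the seat.

Emit:
send_rows(series="10 0 0 -0.1 0 0 0;10 0 0 -0.1 0 0 0;10 0 0 -0.1 0 0 0;10 0 0 -0.1 0 0 0;10 0 0 -0.1 0 0 0;10 0 0 -0.1 0 0 0;10 0 0 -0.1 0 0 0;10 0 0 0 0 0 0")

```text
time_s: 35.28
eef_pos: [587.2, -223.2, 144.0]
tcp_rot: [0.726, 0.687, -0.0, -0.001]
wrist_force: [0.2, 0.8, -2.1]
gripper_width: 33.2
```

Emit:
send_rows(series="10 0 0 -0.07 0 0 0;10 0 0 -0.07 0 0 0;10 0 0 -0.05 0 0 0;10 0 0 0 0 0 0;10 0 0 0 0 0 0")

```text
time_s: 35.7
eef_pos: [587.5, -223.3, 139.1]
tcp_rot: [0.726, 0.687, -0.0, -0.0]
wrist_force: [0.6, 0.8, -2.2]
gripper_width: 32.6
```

Emit:
send_rows(series="10 0 0 -0.05 0 0 0;10 0 0 -0.05 0 0 0;10 0 0 0 0 0 0;10 0 0 0 0 0 0")

```text
time_s: 36.03
eef_pos: [587.7, -223.4, 138.3]
tcp_rot: [0.726, 0.687, 0.0, 0.001]
wrist_force: [-4.8, 1.6, 8.6]
gripper_width: 33.0
```

Contact came at TCP z 138.3, against 138.4 expected for a full seat. Releasing.

Emit:
send_rows(series="38 0 0 0.05 0 0 0;50 0 0 0 0 0 0;60 0 0 0 0 0 0;60 0 0 0 0 0 0;60 0 0 0.2 0 0 0;60 0 0 0.5 0 0 0;60 0 0 0.8 0 0 0;60 -0.2 0 0.9 0 0 0;60 -0.5 0 0.9 0 0 0;60 -0.8 0 0.6 0 0 0;60 -0.9 0.3 0 0 0 0;60 -0.9 0.8 0 0 0 0")

```text
time_s: 37.03
eef_pos: [488.5, -191.8, 256.2]
tcp_rot: [0.727, 0.686, 0.0, 0.002]
wrist_force: [0.5, 1.3, -0.0]
gripper_width: 59.8
```

Emit:
send_rows(series="60 -0.8 0.9 0 0 0 0;60 -0.5 0.9 0 0 0 0;60 0 0.9 0 0 0 0;60 0 0.9 0 0 0 0;60 0 0.9 0 0 0 0;60 0 0.9 0 0 0 0;60 0 0.9 0 0 0 0;60 0 0.4 0 0 0 0;60 0 0 0 0 0 0")

```text
time_s: 37.78
eef_pos: [449.5, 12.7, 255.2]
tcp_rot: [0.725, 0.689, 0.0, -0.0]
wrist_force: [-0.4, -0.3, 0.2]
gripper_width: 59.9
```

```bash
python3 - <<'E'
from fit import *
p=shot('top','t29'); print(get_state()['eef_pos'])
im=cv2.imread('pics/t29.png'); cv2.imwrite('pics/t29c.png',cv2.resize(im[145:255,300:430],None,fx=5,fy=5,interpolation=cv2.INTER_CUBIC))
p=shot('scene','s29'); im=cv2.imread('pics/s29.png'); cv2.imwrite('pics/s29c.png',cv2.resize(im[160:310,260:440],None,fx=4,fy=4,interpolation=cv2.INTER_CUBIC))
E
```

```text
[449.53686384  11.6523769  255.08179093]
```

View pics/t29c.png

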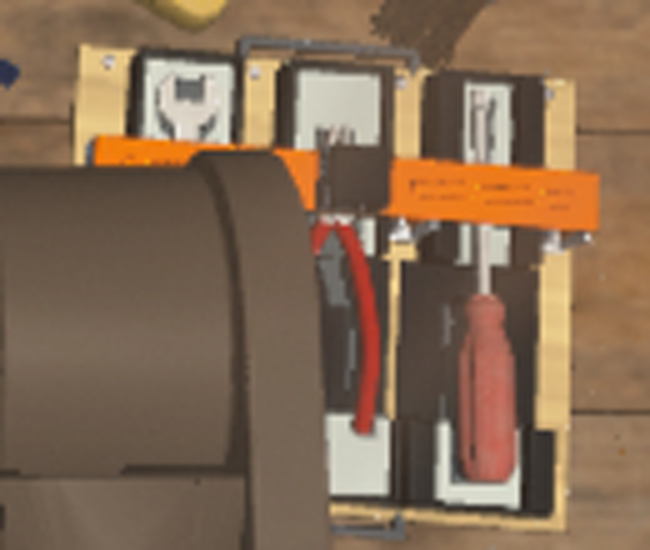

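View pics/s29c.png

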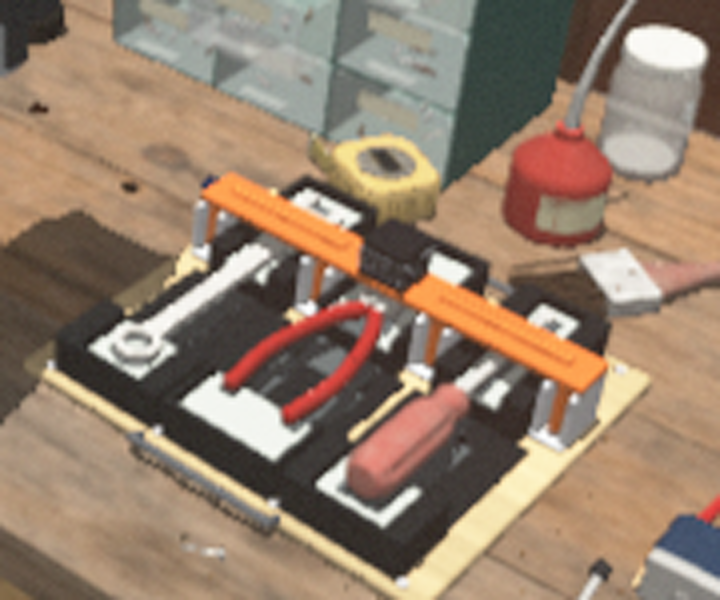

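View pics/t29.png

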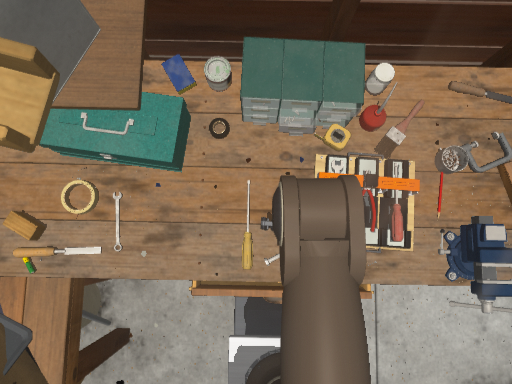

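The comb looks seated on all the fins. I'll clear the arm and check with a model overlay before handing in.

Emit:
send_rows(series="60 -0.5 0.5 0 0 0 0;60 -0.5 0.9 0 0 0 0;60 -0.5 0.9 0 0 0 0;60 -0.5 0.9 0 0 0 0;60 -0.5 0.9 0 0 0 0;60 0 0.9 0 0 0 0;60 0 0.9 0 0 0 0;60 0 0.9 0 0 0 0;60 0 0.5 0 0 0 0;60 0 0 0 0 0 0")

```text
time_s: 38.72
eef_pos: [375.2, 231.2, 254.6]
tcp_rot: [0.726, 0.688, 0.0, -0.0]
wrist_force: [-0.5, -0.1, 0.9]
gripper_width: 59.7
```

```bash
python3 - <<'E'
from fit import *
t=shot('top','t30'); sc=shot('scene','s30')
a=np.radians(-3.2);c,s=np.cos(a),np.sin(a);o=(585.5,-223)
def ov(p,z0,fn,crop,k):
    v=cv2.resize(p['color'],None,fx=k,fy=k,interpolation=cv2.INTER_CUBIC)
    def L(pts,col):
        qq=np.array([proj(p,(o[0]+c*x-s*y,o[1]+s*x+c*y,z)) for x,y,z in pts]); cv2.polylines(v,[np.int32((qq*k+(k-1)/2)*8)],False,col,1,cv2.LINE_AA,3)
    B=[(-17,-141),(-17,141),(17,141),(17,-141),(-17,-141)]
    L([(x,y,57) for x,y in B],(255,0,0)); L([(x,y,50) for x,y in B],(0,255,0))
    B=[(-17,-17),(-17,17),(17,17),(17,-17),(-17,-17)]; L([(x,y,85) for x,y in B],(255,255,0))
    x0,y0,x1,y1=[int(q*k) for q in crop]; cv2.imwrite('pics/'+fn+'.png',v[y0:y1,x0:x1])
ov(t,14,'t30o',(300,145,430,255),5); ov(sc,14,'s30o',(300,185,425,285),6)
E
```

```text
(no output)
```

View pics/t30o.png

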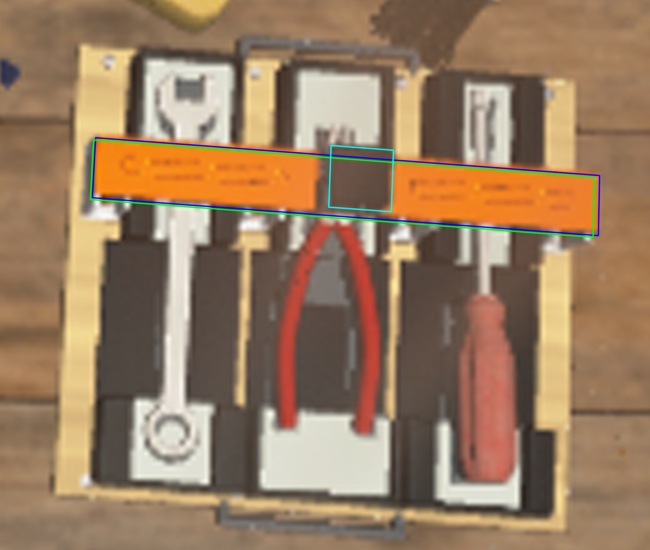

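View pics/s30o.png

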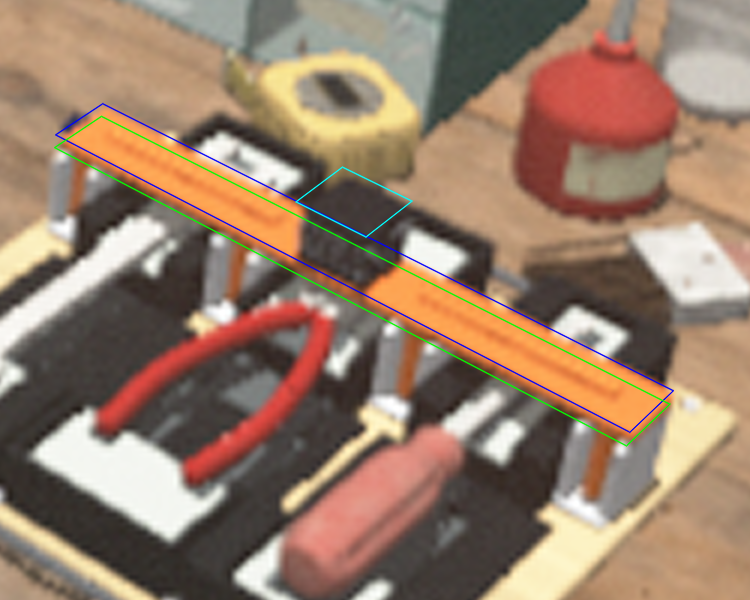

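The overlay matches the seated pose. The tools lie in their cut-outs, and the yellow screwdriver and small spanner have not moved.

```bash
python3 -c "
from cell import *
print(hand_in())"
```

```text
the job is handed in; nothing more can be done
None
```

The tray is packed and the job is handed in, at about 39 s of the 128 s allowed. The large spanner, the pliers and the red screwdriver were laid in that order, each in its own cut-out with the working end toward the fins. The comb then went down between the tray fins.

- **Comb:** it made contact at TCP z 138.3 mm, against 138.4 mm expected for a full seat. In both camera views the outline of a seated comb falls on the real one to within a few millimetres, and the bar spans all three tools.
- **Tools left alone:** the yellow screwdriver and the small spanner lie where they were.
- **What went wrong:** on the first try at the pliers, one finger rode over a grip and turned them about 8 degrees on the bench. I let go, measured again and took them lower; the second grasp held.
- **Forces:** the highest wrist force I read was about 18 N, during that first pliers try. I read it only at the end of each move, so shorter peaks would not have shown.
- **Readings that disagreed:** the closed fingertips touched the bench 79 to 81 mm ahead of the TCP, where the description says about 73 mm. The spanner's shank also read about 9 mm between the fingers against the stated 14 mm. No check failed at the end.

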